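# Load the pack rest, press it level and bolt it

## Robot

A 6-joint arm with a two-finger parallel gripper is mounted at the origin on a cart in front of the work surface, level with it; the furniture and walls round the work are solid. World frame = base frame: x ahead of the robot, y to its left, z up, the work surface at z = 0. Lengths are in m, angles in rad, forces in N, time in s.
With the tool pointing down it reaches from about 0.375 to 0.975 m from the base axis. Payload 3.8 kg.
Tool frame: the origin (TCP) lies midway between the tips of the shut fingers; the grasp point (between the pads) lies 19 mm behind it; x points along the fingers, y is the direction in which the jaws open and shut, and the axes are right-handed (so a half turn about x gives the same grasp; the last joint's range is limited). The gripper opens to 85 mm and grips with 20 to 120 N. Pads are 22 mm wide; open, the fingers measure 114 mm over their backs; the gripper's body (76 mm by 85 mm) begins 54 mm behind the grasp point. The pads swing forward as they close: fully open they stand 13 mm farther back than shut.
Start: joints at [-1.175, 0.264, 1.604, -0, 1.274, -0.037], TCP at [0.283, -0.613, 0.231] pointing down, gripper open.
Joint ranges: [-2.63, 2.63], [-0.94, 2.18], [0.31, 2.57], [-1.31, 4.45], [0, 2.66], [-2.55, 2.55]. Speed limits (rad/s): [2.57, 2.57, 3.14, 3.14, 3.14, 3.14].

## Interface

Orientations are given as a rotation vector (axis times angle).
In Python, from workcell import read_state, read_camera, get_calibration, finish_job gives the robot as it stands. The module is installed in compiled form; this text tells all that it offers.
- The arm moves only by the shell command python3 -m creep 'ROWS' [FORCE]. ROWS is JSON, a list of rows, each a list of 3 entries, a list of its own where there are three numbers: the closure in counts, from 0 (fully open) to 255 (shut), then the shift along the world's x, y, z in mm, then the turn about the world's z in rad. In form: [[hand, [tx, ty, tz], spin], ...]. A call has exactly 8 rows; each row shifts and turns the commanded pose from where the row before left it; what a row does not reach is not made up. A row lasts 1/12 s, in which the tool goes at most 41.7 mm and 7.16 degrees, less where a joint would pass 70% of its speed; a pose out of reach is approached as far as the arm can. A call is refused whole if a number of a shift passes 41.7 or a number of a turn 0.125, either way. A call with a gripper value outside its range is refused whole. The fingers move at their own pace and stop on an object; FORCE is the grip in N (left out, the last holds). Time passes only in rows, so rows that do not move let the fingers close, or fill a call up. It gives the time, the measured TCP pose, the force and the opening at its end, in the units of the state.
- read_state(): the state, without advancing time (a new reading comes with each control period).
- read_camera(name): name is "scene" or "top"; returns (picture, depth): 420x560x3 uint8, blue, green, red; 420x560 float32, m along the optical axis (not along the pixel's ray), 0 where there is no reading.
- get_calibration(name): a dict with "K" (3x3 intrinsics, pixels), "k1" (the pictures are not rectified: a ray, as slopes to the right and down, at radius r is drawn at 1 + k1 r^2 times it, then the intrinsics apply), "eye" and "orientation" of the camera in the world. Camera axes: x right, y down, z forward; pixel columns grow to the right and rows downward; lengths in m; the calibration is good to about 2 mm. A picture is of the moment at which its call begins. get_calibration takes no time and is no camera call.
- finish_job(): hands the job in, once; it reports no verdict.
The state is a dict: "time": time; "q": joint angles; "joint_vel": joint speeds; "joint_torque": joint torques, N m; "tool_pos": TCP position; "tcp_rot": TCP orientation; "wrist_force": force on the tool from outside, world axes, zero at the start; "torque": the same for the moment, N m; "width": opening from 0.0 (shut) to 1.0 (fully open).
Only numpy, scipy, OpenCV 4.12 (cv2) and the standard library are available. Lean on these libraries where they do the work, as an engineer would, in place of code of your own. Each camera call takes 0.05 s, during which the arm holds its last target.

## Task

Get the cell pack ready for its top strips: stand it in the nest of the raised tilting rest, square and right against the backstop, and let go of it. Then press the front of the tilt plate down against its spring until it lies level and firmly on its rubber stop pad, bearing on that pad with no more than 15 N, and while you hold it down push the slide bolt fully home into the keeper, never ramming the keeper with more than 20 N. Let go at the end, so that the bolt alone keeps the loaded plate level.

Things in the scene. Friction and masses are not known exactly. Their poses are not given: they have to be found in the camera images.
- pack: Loose cell pack: two rows of four purple round cells joined upright, 43 x 86 x 70 mm (its x, y, z), 0.4 to 0.72 kg. Origin: centre of its underside, z up. Stands on the bench to the right of the rest. Grasp across its 43 mm (x) with the fingertips 30 mm or more above its foot, to clear backstop and cheeks in the nest. Either way round is right.
- tilt_rest: Fixed heavy base of the tilting rest, a grey plate 230 x 200 x 10 mm (x, y, z). Origin: centre of its underside; front (-x) toward the robot, yaw up to 0.25 rad. Hinge pin of the tilt plate at its back: axis along y at x +85, z 45 mm. Stop pad at the middle of its front, keeper post at its front left (+y) corner.
- tilt_plate (a joint): Tilt of the 183 x 130 x 8 mm aluminium plate about the hinge pin, rad: 0 = level on the stop pad, 0.30 = front raised by torsion springs, loaded or not; swings back up unless held or bolted. Pressing it at the bolt takes 2 to 5 N at first, 7 to 10 N just before level; all beyond that bears on the firm stop pad. Level, its upper face is 56 mm above the bench.
- nest (a point): Where the origin of the seated pack belongs, on the plate's upper face 50 mm in front of the hinge. Axes of the plate: x to the backstop, y left, z its normal, which leans away from the robot by the tilt. Backstop face at x +22 mm, 22 mm high; side cheeks' inner faces at y -46 and +46, 14 mm high, x -18 to +22. Front open. The pack does not slide by itself: set or push it against the backstop.
- bolt (a joint): Travel of the slide bolt, m: 0 to 0.003 = drawn back (start), 0.024 = fully home at its end stop. Slides to the plate's +y (left) with 1.5 N of friction, stays where left. A flat steel bar 16 wide, 8 mm thick across the front of the plate, 155 mm in front of the hinge, lying 1 mm above the plate; guides at y -55 and +55 mm stand 5 mm above the bar.
- bolt_tab (a point): Middle of the dark ridged tab on the bolt's bar, 16 x 12 x 26 mm (x, y, z of the plate, whose axes it has); the bar's upper face is 13 mm below this point (65 mm above the bench when level). Pinched across its 12 mm (y) from above, fingertips standing on the bar left and right of it, one grip both presses the plate and slides the bolt. Bar clear for 25 mm on both sides.
- bolt_nose (a point): Rounded tip of the bolt's bar, at its +y end, mid-thickness. At travel 0 it is 6 mm short of the keeper's near face; fully home it is 18 mm past that face.
- keeper: Fixed steel keeper post, 40 x 16 x 67 mm (x, y, z), axes of the base. Origin: centre of its foot, 10 mm above the bench. Its window, 21 wide and 11 mm high, is centred 61 mm above the bench; the 8 mm bar enters only with the plate level to about 1.5 mm at the bolt. When the plate is let go, the bar bears up on the window's top edge with 7 to 10 N.
- stop_pad: The stop: a black rubber pad, 24 mm across and 10 mm thick, on a steel pillar under the middle of the plate's front, straight below the bolt. Origin: centre of its underside, 38 mm above the bench; its top is at 48 mm, where the level plate's underside meets it. It bears what is pressed at the bolt beyond the springs' 7 to 10 N, and gives only 1 mm per 30 N.
Mind the look-alikes: they are no part of the job. Of the things that look like the pack, the larger one is meant.

How it is judged:
On the way, in this order (a step that is already met when the one before it is completed fails the run):
1. the pack stands square in the nest against the backstop of the raised plate, let go (value of joint tilt_plate above 0.2 rad and x of pack in the frame of nest between -0.006 and 0.006 m and y of pack in the frame of nest between -0.005 and 0.005 m and z of pack in the frame of nest between -0.005 and 0.005 m and angle between the z axis of pack and the z axis of nest, either way round below 0.08 rad and contact force between the fingers and pack below 0.2 N), for 0.2 s.
2. the plate is pressed down level and rests firmly on its stop pad (over 2 N) while the bolt is still drawn back (value of joint tilt_plate below 0.01 rad and contact force between stop_pad and anything else above 2 N and value of joint bolt below 0.008 m), for 0.2 s.
3. the bolt is home in the keeper (value of joint bolt above 0.02 m and value of joint tilt_plate below 0.025 rad), for 0.1 s.
At the end, for the whole second after the job is handed in: The plate lies level (within 0.025 rad), kept there by the bolt alone, which is shot to at least 20 of its 24 mm; the pack stands at rest in the nest, its origin within 6 mm of the nest point toward or away from the backstop, 5 mm sideways and 5 mm in height, upright on the plate within 0.08 rad (all of step 3 and x of pack in the frame of nest between -0.006 and 0.006 m and y of pack in the frame of nest between -0.005 and 0.005 m and z of pack in the frame of nest between -0.005 and 0.005 m and angle between the z axis of pack and the z axis of nest, either way round below 0.08 rad and linear speed of pack below 0.02 m/s and contact force between the fingers and anything else below 0.2 N); the robot touches nothing.
It fails at once if the plate bears on its stop pad with more than 15 N (contact force between stop_pad and anything else above 15 N).
It fails at once if the keeper is rammed with more than 20 N (contact force between keeper and anything else above 20 N).
It also fails if it takes over 72 s, if anything falls off the work surface, if the arm or the gripper's body presses on something with over 40 N, if the wrist force passes 120 N, or if a joint passes its speed limit or range.

## Working session

There is one attempt and no reset: what is moved stays moved. The work goes in short steps, Python scripts to look and compute and a shell command to move; the robot and the scene stay as the last step left them, time stands still between calls to the robot, and variables do not carry over. Pictures are saved under pics/ and viewed, and the job is handed in when it is done.

```bash
mkdir -p pics
cat > h.py <<'E'
import numpy as np, cv2
from workcell import read_state, read_camera, get_calibration
from scipy.spatial.transform import Rotation as R
def cal(n):
    c=get_calibration(n); o=np.array(c['orientation'],float)
    M=o if o.shape==(3,3) else R.from_rotvec(o).as_matrix()
    return np.array(c['K']),c['k1'],np.array(c['eye']),M
def slopes(n,uv):
    K,k1,e,M=cal(n)
    uv=np.asarray(uv,float).reshape(-1,1,2)
    return cv2.undistortPoints(uv,K,np.array([k1,0,0,0.]))[:,0]
def rays(n,uv):
    K,k1,e,M=cal(n); s=slopes(n,uv)
    return e,np.c_[s,np.ones(len(s))]@M.T
def onz(n,uv,z):
    e,d=rays(n,uv); return e+d*((z-e[2])/d[:,2])[:,None]
def pts(n,uv,dep):
    uv=np.asarray(uv).reshape(-1,2); e,d=rays(n,uv)
    return e+d*dep[uv[:,1].astype(int),uv[:,0].astype(int)][:,None]
def proj(n,P):
    K,k1,e,M=cal(n); 
    r,_=cv2.Rodrigues(M.T); return cv2.projectPoints(np.asarray(P,float).reshape(-1,3),r,-M.T@e,K,np.array([k1,0,0,0.]))[0][:,0]
def snap(tag):
    for n in('scene','top'):
        p,d=read_camera(n); cv2.imwrite(f'pics/{n}_{tag}.png',p); np.save(f'pics/{n}_{tag}.npy',d)
E
python3 - <<'E'
from h import *
for n in('scene','top'): print(get_calibration(n))
snap('0'); s=read_state(); print(s)
E
```

```text
{'K': array([[488.44544689,   0.        , 276.90729046],
       [  0.        , 488.44544689, 203.51996263],
       [  0.        ,   0.        ,   1.        ]]), 'k1': -0.10006722276571953, 'eye': array([0.03687936, 0.77800612, 0.86918922]), 'orientation': array([-0.77622579,  2.51222827, -1.22943799])}
{'K': array([[409.04979068,   0.        , 281.59444527],
       [  0.        , 409.04979068, 210.91200926],
       [  0.        ,   0.        ,   1.        ]]), 'k1': -0.06486500464926584, 'eye': array([ 0.39911391, -0.08254106,  0.96917284]), 'orientation': array([-2.10162155,  2.14831115, -0.17996773])}
{'time': 0.1, 'q': array([-1.17488434e+00,  2.64681340e-01,  1.60527312e+00,  6.31033299e-06,
        1.27370891e+00, -3.69056450e-02]), 'joint_vel': array([ 0.00010127, -0.00130515, -0.00211315, -0.0014238 , -0.00050427,
        0.0014721 ]), 'joint_torque': array([ 7.72671283e-04, -5.16705894e+01, -3.68589520e+01, -3.93447408e-05,
        6.33816817e-03,  3.39980886e-06]), 'tool_pos': array([ 0.28284965, -0.61212994,  0.23006489]), 'tcp_rot': array([ 1.9825046 ,  0.43800553, -1.98324314]), 'wrist_force': array([-0.58812956,  0.41989748, -1.0023465 ]), 'torque': array([ 0.03552095, -0.01576624,  0.05966617]), 'width': 1.0036600916176872}
```

View pics/scene_0.png

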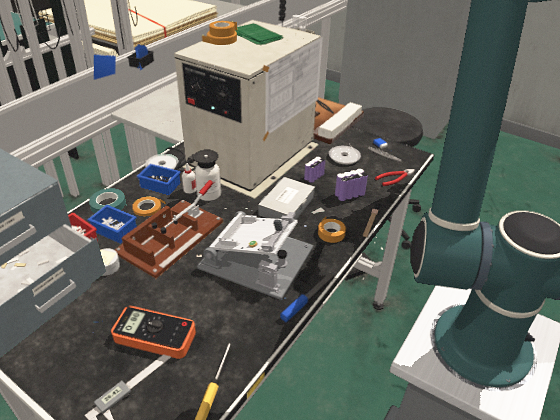

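View pics/top_0.png

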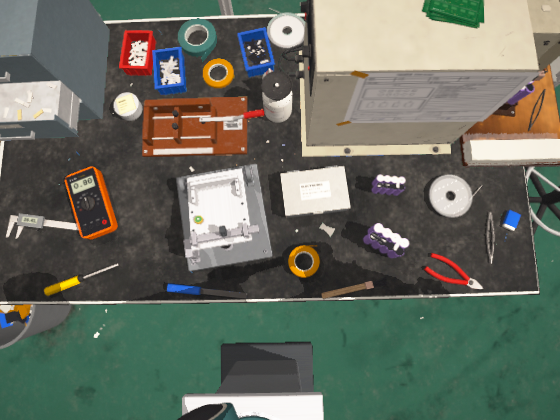

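Run:
```python
import cv2
t=cv2.imread('pics/top_0.png'); s=cv2.imread('pics/scene_0.png')
cv2.imwrite('pics/c1.png',cv2.resize(t[155:280,165:285],None,fx=5,fy=4.8,interpolation=cv2.INTER_CUBIC))
cv2.imwrite('pics/c2.png',cv2.resize(t[160:270,350:450],None,fx=5,fy=5,interpolation=cv2.INTER_CUBIC))
cv2.imwrite('pics/c3.png',cv2.resize(s[200:300,190:320],None,fx=6,fy=6,interpolation=cv2.INTER_CUBIC))
cv2.imwrite('pics/c4.png',cv2.resize(s[140:250,250:400],None,fx=5,fy=5,interpolation=cv2.INTER_CUBIC))
```

```text
(no output)
```

View pics/c1.png

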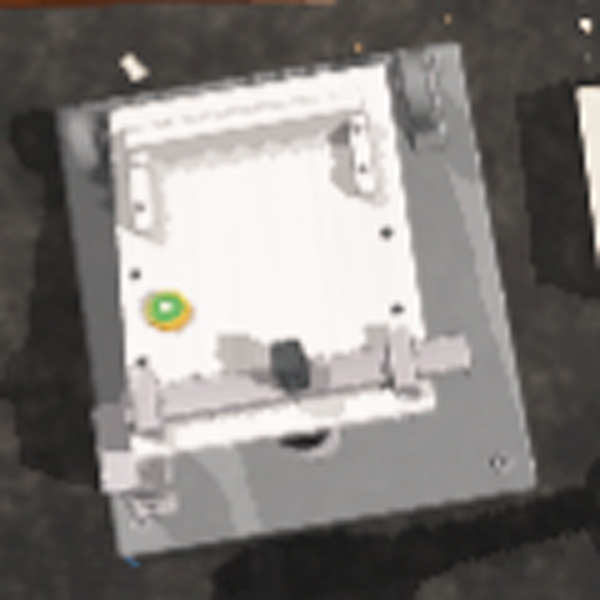

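View pics/c2.png

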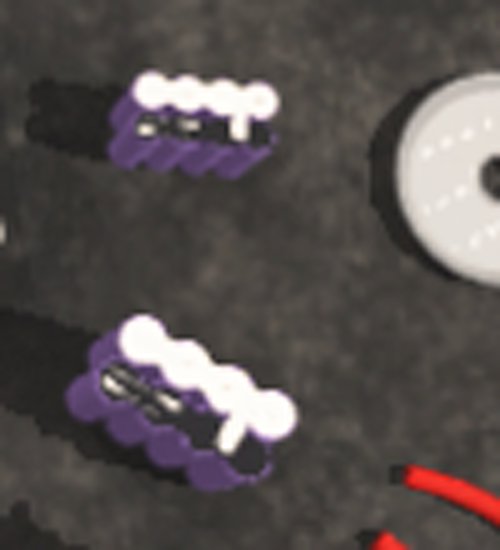

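View pics/c3.png

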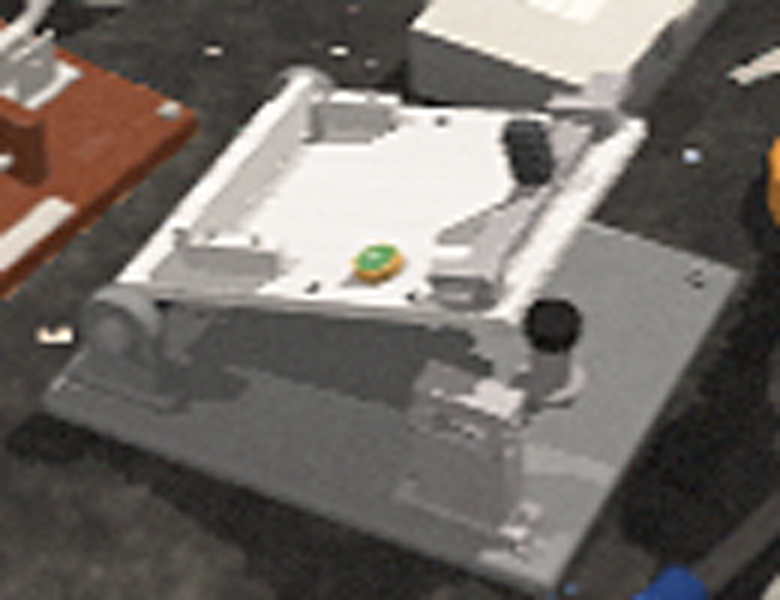

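View pics/c4.png

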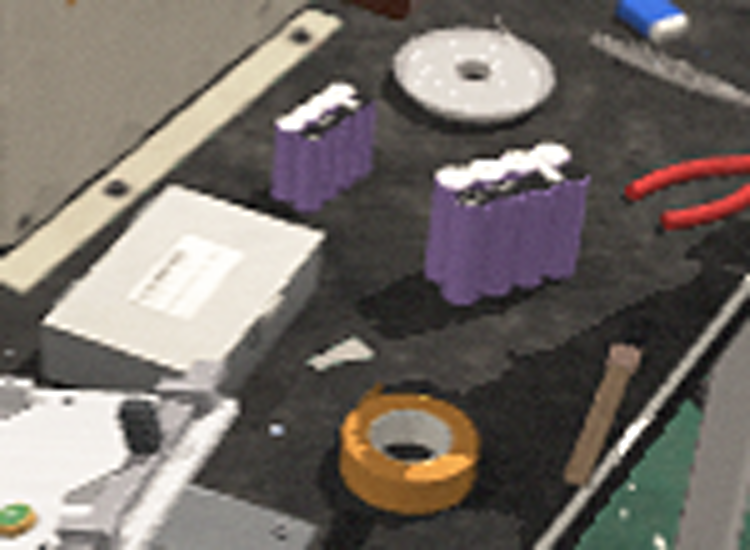

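Run:
```python
from h import *
np.set_printoptions(precision=4,suppress=True)
s=read_state(); M=R.from_rotvec(s['tcp_rot']).as_matrix(); print('tool',M)
# base corners from crop c1 / c3: BR(back right) FR FL BL
c=np.array([[463,45],[535,490],[125,555],[55,110]])/[5,4.8]+[165,155]-0.4
P=onz('top',c,0.01); print(P)
print('sides',[np.linalg.norm(P[i]-P[(i+1)%4]) for i in range(4)])
print('yaw', np.arctan2(*(P[0]-P[1])[[1,0]]),np.arctan2(*(P[3]-P[2])[[1,0]]), np.arctan2(-(P[3]-P[0])[0],(P[3]-P[0])[1]),np.arctan2(-(P[2]-P[1])[0],(P[2]-P[1])[1]), P.mean(0))
c=np.array([[741,270],[552,595],[45,400]])/6+[190,200]-0.4
P=onz('scene',c,0.01); print('scene FR FL BL',P,np.linalg.norm(P[0]-P[1]),np.linalg.norm(P[1]-P[2]))
# pack by depth
for n in('top','scene'):
    d=np.load(f'pics/{n}_0.npy'); v,u=np.mgrid[0:420,0:560]; uv=np.c_[u.ravel(),v.ravel()]
    X=pts(n,uv,d).reshape(420,560,3)
    np.save(f'pics/X{n}.npy',X)
    m=(d>0)&(X[...,2]>0.045)&(X[...,2]<0.1)&(X[...,0]>.3)&(X[...,0]<.6)&(X[...,1]<-.22)&(X[...,1]>-.6)
    k,l,st,ce=cv2.connectedComponentsWithStats(m.astype(np.uint8))
    for i in range(1,k):
        if st[i,4]<40: continue
        Q=X[l==i]; z=np.percentile(Q[:,2],90); q=Q[Q[:,2]>z-0.008]
        r=cv2.minAreaRect((q[:,:2]*1000).astype(np.float32)); print(n,st[i],z,np.median(q[:,2]),r,cv2.boxPoints(r).tolist())
```

```text
tool [[-0.0008  0.4194 -0.9078]
 [ 0.0019 -0.9078 -0.4194]
 [-1.     -0.0021 -0.0001]]
[[ 0.6883 -0.0196  0.01  ]
 [ 0.4627 -0.0509  0.01  ]
 [ 0.4349  0.1415  0.01  ]
 [ 0.6594  0.1799  0.01  ]]
sides [np.float64(0.22781676571379292), np.float64(0.19433733106543197), np.float64(0.22770712723646075), np.float64(0.20152540036813385)]
yaw 0.13790600413531476 0.16947317457250322 0.1442706207822635 0.143358100934472 [0.5613 0.0627 0.01  ]
scene FR FL BL [[ 0.4604 -0.0504  0.01  ]
 [ 0.4271  0.1478  0.01  ]
 [ 0.6537  0.1798  0.01  ]] 0.2009585639784871 0.22876758093586494
top [367 223  42  34 748] 0.07326232515151446 0.07145806291133833 ((492.03369140625, -311.4012756347656), (85.04194641113281, 43.74858856201172), 57.38517379760742) [[450.69036865234375, -335.42724609375], [487.54034423828125, -359.00726318359375], [533.3770141601562, -287.37530517578125], [496.52703857421875, -263.7952880859375]]
scene [336 169  32  20 430] 0.07072028234605882 0.06898267518856482 ((490.1456298828125, -309.8610534667969), (90.57279205322266, 46.855445861816406), 58.63237380981445) [[446.5691833496094, -336.3338623046875], [486.5764465332031, -360.723388671875], [533.7220458984375, -283.38824462890625], [493.7148132324219, -258.99871826171875]]
```

```bash
cat >> h.py <<'E'
def kabsch2(A,B):
    A=np.asarray(A)[:,:2];B=np.asarray(B)[:,:2]
    a=A-A.mean(0);b=B-B.mean(0)
    th=np.arctan2((a[:,0]*b[:,1]-a[:,1]*b[:,0]).sum(),(a*b).sum())
    c,s_=np.cos(th),np.sin(th);Rm=np.array([[c,-s_],[s_,c]])
    return th,B.mean(0)-Rm@A.mean(0),B-(A@Rm.T+B.mean(0)-Rm@A.mean(0))
E
python3 - <<'E'
from h import *
np.set_printoptions(precision=4,suppress=True)
m=np.array([[.115,-.1],[-.115,-.1],[-.115,.1],[.115,.1]])
c=np.array([[463,45],[535,490],[125,555],[55,110]])/[5,4.8]+[165,155]-0.4
T=onz('top',c,0.01)
c=np.array([[741,270],[552,595],[45,400]])/6+[190,200]-0.4
S=onz('scene',c,0.01)
print(kabsch2(m,T)); print(kabsch2(m[1:],S)); print(kabsch2(np.r_[m,m[1:]],np.r_[T,S]))
th,o,_=kabsch2(np.r_[m,m[1:]],np.r_[T,S])
Rm=np.array([[np.cos(th),-np.sin(th)],[np.sin(th),np.cos(th)]])
for n in('top','scene'):
    X=np.load(f'pics/X{n}.npy'); L=(X[...,:2]-o)@Rm  # base coords
    d=np.load(f'pics/{n}_0.npy')
    k=(d>0)&(L[...,0]>-.03)&(L[...,0]<.02)&(abs(L[...,1])<.04)&(X[...,2]>.04)&(X[...,2]<.13)
    Q=np.c_[L[k],X[k][:,2]]; A=np.c_[Q[:,:2],np.ones(len(Q))]
    for _ in range(3):
        co=np.linalg.lstsq(A,Q[:,2],rcond=None)[0]; r=Q[:,2]-A@co; g=abs(r)<2.5*np.std(r); A=A[g];Q=Q[g]
    print(n,len(Q),'slope',co,'tilt',np.arctan(-co[0]),'yaw err',-co[1]/co[0],'resid',r.std())
    # expected z at x=0.0: nest plane
    print('exp z at 0', .045+.085*np.tan(.3)+.011/np.cos(.3))
    # dark tab
    p=cv2.imread(f'pics/{n}_0.png')
    k=(d>0)&(L[...,0]>-.09)&(L[...,0]<-.03)&(abs(L[...,1])<.05)&(X[...,2]>.1)&(X[...,2]<.15)&(p.max(2)<110)
    Q=np.c_[L[k],X[k][:,2]]; print('tab',len(Q),np.median(Q,0),Q.min(0),Q.max(0))
E
```

```text
(np.float64(0.14944021164801713), array([0.5613, 0.0627]), array([[-0.0016, -0.0005],
       [ 0.0002,  0.0024],
       [ 0.0022, -0.003 ],
       [-0.0008,  0.0011]]))
(np.float64(0.15411303610979224), array([0.5567, 0.0654]), array([[ 0.002 ,  0.0007],
       [-0.0006,  0.0013],
       [-0.0014, -0.002 ]]))
(np.float64(0.15150459171013136), array([0.5593, 0.0638]), array([[ 0.0002, -0.0019],
       [ 0.0019,  0.0015],
       [ 0.0044, -0.0038],
       [ 0.0014, -0.0002],
       [-0.0003,  0.0021],
       [-0.0034,  0.0025],
       [-0.0043, -0.0002]]))
top 741 slope [-0.3073 -0.0017  0.0847] tilt 0.29814620135574166 yaw err -0.005588329091048474 resid 0.001342956897299459
exp z at 0 0.08280784883373692
tab 64 [-0.0527 -0.0108  0.1322] [-0.0639 -0.0493  0.1062] [-0.0418  0.0003  0.1388]
scene 345 slope [-0.3103 -0.0039  0.0818] tilt 0.3008483923124679 yaw err -0.012574381370507643 resid 0.0011808727980381066
exp z at 0 0.08280784883373692
tab 82 [-0.055  -0.0059  0.1221] [-0.0673 -0.0499  0.1014] [-0.0452 -0.0012  0.1363]
```

```bash
python3 -m creep '[[0,[21,30,0],0.0714],[0,[21,30,0],0.0714],[0,[21,30,0],0.0714],[0,[21,30,0],0.0714],[0,[21,30,0],0.0714],[0,[21,30,0],0.0714],[0,[21,30,0],0.0714],[0,[21,30,0],0.0714]]' 30
python3 -m creep '[[0,[20,31,-10],0],[0,[20,30,-20],0],[0,[0,0,-25],0],[0,[0,0,-20],0],[0,[0,0,-10],0],[0,[0,0,0],0],[0,[0,0,0],0],[0,[0,0,0],0]]'
python3 -c "
from h import *;snap('1');s=read_state();print(s['q'],s['tool_pos'],R.from_rotvec(s['tcp_rot']).as_matrix())"
```

```text
time: 0.77
tool_pos: [0.4515, -0.3709, 0.2308]
tcp_rot: [1.611, 0.889, -1.611]
wrist_force: [1.2, -0.1, -0.4]
width: 0.999
time: 1.43
tool_pos: [0.4916, -0.3128, 0.1476]
tcp_rot: [1.614, 0.883, -1.613]
wrist_force: [0.9, -0.1, 0.8]
width: 1.002
[-6.09353438e-01  1.55690592e-01  1.89328801e+00  3.85445782e-05
  1.08955537e+00 -4.16600018e-02] [ 0.4919204  -0.31295957  0.14811981] [[ 2.52773023e-03  8.43130001e-01 -5.37703833e-01]
 [-1.72258093e-03 -5.37701082e-01 -8.43133785e-01]
 [-9.99995322e-01  3.05745313e-03  9.31963816e-05]]
```

```bash
python3 -c "
import cv2,numpy as np
t=cv2.imread('pics/top_1.png');s=cv2.imread('pics/scene_1.png')
cv2.imwrite('pics/c5.png',np.hstack([cv2.resize(t[170:290,330:450],(400,400)),cv2.resize(s[100:220,290:410],(400,400))]))"
```

```text
(no output)
```

View pics/c5.png

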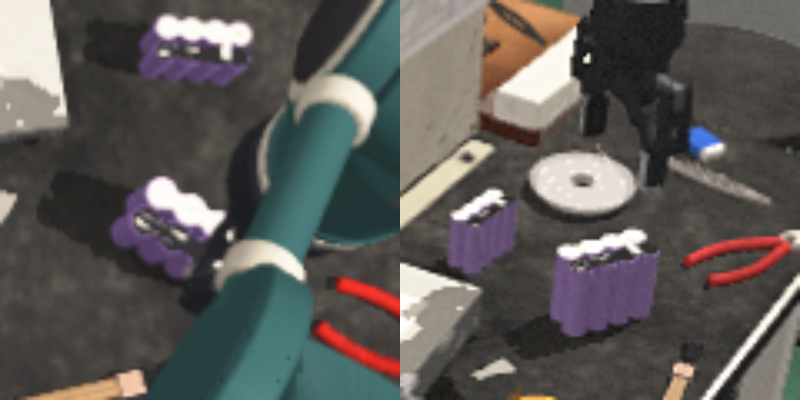

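```bash
python3 -c "
from h import *
print(proj('scene',[[.492,-.313,.16],[.491,-.3105,.07]]),proj('top',[[.492,-.313,.16],[.491,-.3105,.07]]))"
```

```text
[[354.64788835 147.44502739]
 [351.00914952 174.58504311]] [[400.1562257  233.88902982]
 [387.8977866  239.28986428]]
```

```bash
python3 -m creep '[[0,[-1,2,-20],0],[0,[0,0,-30],0],[0,[0,0,-30],0],[0,[0,0,-20],0],[0,[0,0,-12],0],[0,[0,0,0],0],[0,[0,0,0],0],[150,[0,0,0],0]]' 40
python3 -m creep '[[150,[0,0,0],0],[200,[0,0,0],0],[230,[0,0,0],0],[230,[0,0,0],0],[230,[0,0,0],0],[230,[0,0,0],0],[230,[0,0,0],0],[230,[0,0,0],0]]'
```

```text
time: 2.2
tool_pos: [0.4916, -0.311, 0.0363]
tcp_rot: [1.614, 0.882, -1.611]
wrist_force: [0.1, -0.6, -0.0]
width: 0.882
time: 2.87
tool_pos: [0.4914, -0.3107, 0.036]
tcp_rot: [1.614, 0.882, -1.611]
wrist_force: [0.6, -0.8, 6.0]
width: 0.5
```

```bash
python3 -c "
from h import *
print(onz('top',[[310,150],[450,150],[278,115],[285,178],[345,170]],0))
X=np.load('pics/Xtop.npy')
for u,v in [(320,80),(400,120),(310,120),(278,85),(275,105),(310,190)]: print(u,v,X[v,u])
"
python3 -m creep '[[230,[0,0,20],0],[230,[0,0,35],0],[230,[0,0,35],0],[230,[0,0,35],0],[230,[0,0,35],0],[230,[0,0,25],0],[230,[0,0,0],0],[230,[0,0,0],0]]'
```

```text
[[ 7.24154406e-01 -1.50017806e-01  1.11022302e-16]
 [ 7.17345451e-01 -4.99795560e-01  0.00000000e+00]
 [ 8.18502679e-01 -7.26001795e-02  1.11022302e-16]
 [ 6.54084859e-01 -8.65235395e-02  0.00000000e+00]
 [ 6.70960859e-01 -2.34100023e-01  1.11022302e-16]]
320 80 [ 0.72860683 -0.14667172  0.34670669]
400 120 [ 0.72544463 -0.3254588   0.17757881]
310 120 [ 0.73057746 -0.14016658  0.17401348]
278 85 [ 0.8314711  -0.07533707  0.13387077]
275 105 [ 0.80236256 -0.06717069  0.09423621]
310 190 [ 0.61259114 -0.14367388  0.04347983]
time: 3.53
tool_pos: [0.4902, -0.3098, 0.2193]
tcp_rot: [1.613, 0.884, -1.612]
wrist_force: [-1.0, 0.7, -6.6]
width: 0.496
```

```bash
python3 -m creep '[[230,[5,25,0],0.05],[230,[10,34,0],0.1],[230,[10,34,0],0.1],[230,[10,34,0],0.1],[230,[10,34,0],0.1],[230,[10,34,0],0.1],[230,[10,34,0],0.1],[230,[10,34,0],0.069]]'
python3 -m creep '[[230,[10,34,0],0],[230,[10,34,0],0],[230,[8,28,0],0],[230,[4,17,-15],0],[230,[0,0,-25],0],[230,[0,0,-15],0],[230,[0,0,0],0],[230,[0,0,0],0]]'
python3 -c "
from h import *;snap('2');s=read_state();print(s['q'],s['tool_pos'],R.from_rotvec(s['tcp_rot']).as_matrix())
t=cv2.imread('pics/top_2.png');s=cv2.imread('pics/scene_2.png')
cv2.imwrite('pics/c6.png',np.hstack([cv2.resize(t[155:285,160:290],(400,400),interpolation=2),cv2.resize(s[170:300,190:320],(400,400),interpolation=2)]))"
```

```text
time: 4.2
tool_pos: [0.5623, -0.0447, 0.214]
tcp_rot: [1.09, 1.286, -1.098]
wrist_force: [1.1, -0.5, -6.4]
width: 0.493
time: 4.87
tool_pos: [0.5932, 0.0661, 0.1589]
tcp_rot: [1.091, 1.285, -1.103]
wrist_force: [-0.9, -0.3, -5.7]
width: 0.494
[ 6.85923946e-02  1.76399875e-01  1.83936480e+00  2.12034827e-05
  1.12772528e+00 -8.31964561e-02] [0.59653547 0.06594746 0.16318258] [[-1.89415722e-03  9.88501762e-01  1.51197485e-01]
 [-1.10927713e-04  1.51197548e-01 -9.88503561e-01]
 [-9.99998200e-01 -1.88915315e-03 -1.76739687e-04]]
```

View pics/c6.png

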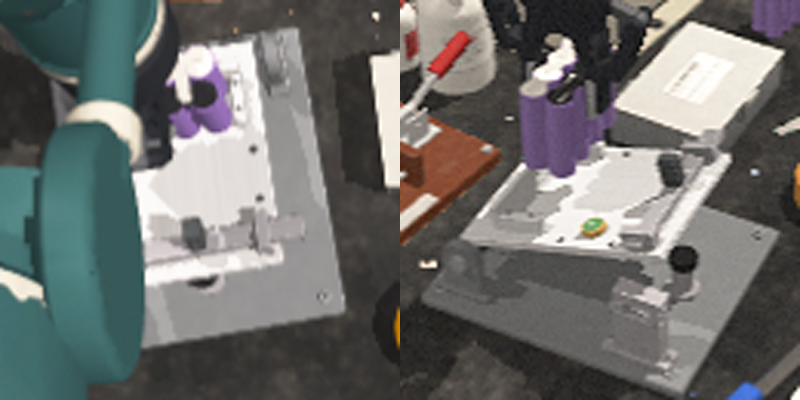

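```bash
cat >> h.py <<'E'
TH=.1515;O=np.array([.559,.064])
def base(X):
    c,s_=np.cos(TH),np.sin(TH); return np.concatenate([(X[...,:2]-O)@np.array([[c,-s_],[s_,c]]),X[...,2:]],-1)
def cloud(n,tag):
    d=np.load(f'pics/{n}_{tag}.npy'); v,u=np.mgrid[0:420,0:560]
    B=base(pts(n,np.c_[u.ravel(),v.ravel()],d).reshape(420,560,3)); B[d<=0]=np.nan
    return B,cv2.imread(f'pics/{n}_{tag}.png')
def plate(B): # to plate coords w.r.t. nest, tilt .3
    c,s_=np.cos(.3),np.sin(.3); x=B[...,0]-.085; z=B[...,2]-.045
    return np.stack([x*c-z*s_+.05, B[...,1], x*s_+z*c-.011],-1)
E
python3 - <<'E'
from h import *
np.set_printoptions(precision=1,suppress=True)
for n in('top','scene'):
    B,p=cloud(n,'0'); P=plate(B)*1000
    for nm,k in {'cheekR':(P[...,2]>7)&(P[...,2]<20)&(P[...,1]<-40)&(P[...,1]>-60)&(abs(P[...,0])<19),
      'cheekL':(P[...,2]>7)&(P[...,2]<20)&(P[...,1]>40)&(P[...,1]<60)&(abs(P[...,0])<19),
      'back':(P[...,2]>10)&(P[...,2]<28)&(abs(P[...,1])<38)&(P[...,0]>10)&(P[...,0]<40),
      'plate':(abs(P[...,1])<38)&(P[...,0]>-60)&(P[...,0]<-5)&(abs(P[...,2])<10)}.items():
        Q=P[k]; print(n,nm,len(Q),'\n',np.percentile(Q,[2,10,50,90,98],axis=0) if len(Q) else'')
    B,p=cloud(n,'2'); h=cv2.cvtColor(p,cv2.COLOR_BGR2HSV); B=B*1000
    k=(h[...,0]>120)&(h[...,0]<150)&(h[...,1]>60)&(abs(B[...,0]-40)<80)&(abs(B[...,1])<80)&(B[...,2]>80)
    print(n,'pack',k.sum(),'\n',np.percentile(B[k],[2,10,50,90,98],axis=0))
E
```

```text
top cheekR 56 
 [[-14.4 -54.3   8.3]
 [-13.  -53.9  12.4]
 [  1.4 -50.5  15.2]
 [ 15.5 -47.3  17.9]
 [ 17.3 -46.7  19.4]]
top cheekL 63 
 [[-14.6  45.8   7.5]
 [-13.3  46.3   9.9]
 [  0.4  49.3  15.3]
 [ 15.6  52.8  17.8]
 [ 17.5  54.   19.1]]
top back 202 
 [[ 24.7 -36.4  10.4]
 [ 25.2 -30.5  12.1]
 [ 26.9  -0.7  21.9]
 [ 31.3  29.   25. ]
 [ 33.2  36.2  26.2]]
top plate 735 
 [[-58.8 -36.4  -0.8]
 [-54.4 -30.2   0.1]
 [-33.4   0.1   2. ]
 [-10.7  30.4   3.6]
 [ -6.2  36.3   4.7]]
top pack 217 
 [[ 15.9 -48.4 130.9]
 [ 16.5 -47.2 137.9]
 [ 19.1 -36.8 169.5]
 [ 41.1 -18.3 195.9]
 [ 44.9 -14.5 198.1]]
scene cheekR 51 
 [[-15.5 -54.4   7.2]
 [-13.  -52.5   8.4]
 [  2.5 -47.6  12. ]
 [ 15.1 -45.3  14.7]
 [ 17.9 -43.5  15.5]]
scene cheekL 52 
 [[-16.8  44.7   7.7]
 [-14.5  46.4   8.3]
 [ -0.1  51.9  11.9]
 [ 14.7  54.   14.8]
 [ 17.1  54.6  16.1]]
scene back 121 
 [[ 22.2 -35.8  10.9]
 [ 23.3 -28.8  12. ]
 [ 25.4   2.1  18.6]
 [ 30.3  30.5  21.7]
 [ 31.9  36.8  22.5]]
scene plate 363 
 [[-59.  -37.1  -3.2]
 [-54.7 -30.7  -2.4]
 [-32.3   0.4  -0.9]
 [-10.7  29.    0.9]
 [ -6.5  36.3   2.2]]
scene pack 588 
 [[ 11.1 -34.3 124.2]
 [ 12.3  -9.9 129.5]
 [ 19.3  33.2 157.3]
 [ 42.7  38.2 188.6]
 [ 48.8  39.9 193.2]]
```

```bash
python3 -m creep '[[230,[1.4,4.3,0],0],[230,[0,0,-10],0],[230,[0,0,-12],0],[230,[0,0,-12],0],[230,[0,0,-8],0],[230,[0,0,-2],0],[230,[0,0,0],0],[230,[0,0,0],0]]'
python3 -c "
from h import *;snap('3');s=read_state();print(s['tool_pos'],s['wrist_force'])
t=cv2.imread('pics/top_3.png');s=cv2.imread('pics/scene_3.png')
cv2.imwrite('pics/c7.png',np.hstack([cv2.resize(t[155:255,190:290],(400,400),interpolation=2),cv2.resize(s[190:290,200:300],(400,400),interpolation=2)]))
np.set_printoptions(precision=1,suppress=True)
for n in('top','scene'):
    B,p=cloud(n,'3'); h=cv2.cvtColor(p,cv2.COLOR_BGR2HSV); B=B*1000
    k=(h[...,0]>120)&(h[...,0]<150)&(h[...,1]>60)&(abs(B[...,0]-40)<80)&(abs(B[...,1])<80)&(B[...,2]>60)
    print(n,'pack',k.sum(),'\n',np.percentile(B[k],[2,10,50,90,98],axis=0))
"
```

```text
time: 5.63
tool_pos: [0.5984, 0.0705, 0.1199]
tcp_rot: [1.096, 1.278, -1.097]
wrist_force: [-0.5, 0.4, -5.4]
width: 0.49
[0.59912769 0.07055728 0.12093073] [-0.79458575 -0.05342626 -6.6016774 ]
top pack 197 
 [[ 20.4 -44.5  87.1]
 [ 20.7 -43.5  94.3]
 [ 23.8 -33.5 127.5]
 [ 46.6 -14.1 154.9]
 [ 50.6 -10.3 156.8]]
scene pack 553 
 [[ 16.8 -32.4  85.5]
 [ 18.1  -6.3  91. ]
 [ 24.8  36.6 117.8]
 [ 48.2  41.7 149. ]
 [ 54.2  43.1 153.6]]
```

View pics/c7.png

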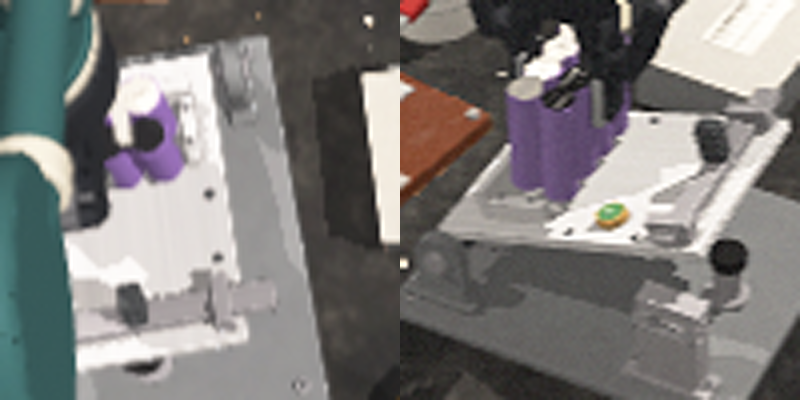

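```bash
python3 -m creep '[[230,[-1.5,0.3,-1],0],[230,[0,0,-1],0],[230,[0,0,-1],0],[230,[0,0,-1],0],[230,[0,0,-1],0],[230,[0,0,0],0],[230,[0,0,0],0],[230,[0,0,0],0]]'
python3 -m creep '[[230,[0,0,-1],0],[230,[0,0,0],0],[230,[0,0,0],0],[230,[0,0,-1],0],[230,[0,0,0],0],[230,[0,0,0],0],[230,[0,0,0],0],[230,[0,0,0],0]]'
```

```text
time: 6.4
tool_pos: [0.597, 0.0708, 0.1153]
tcp_rot: [1.096, 1.277, -1.096]
wrist_force: [0.4, -0.2, -6.1]
width: 0.491
time: 7.07
tool_pos: [0.5974, 0.0709, 0.1138]
tcp_rot: [1.097, 1.277, -1.096]
wrist_force: [-1.0, 0.3, -1.0]
width: 0.497
```

```bash
python3 -m creep '[[130,[0,0,0],0],[126,[0,0,0],0],[122,[0,0,0],0],[116,[0,0,0],0],[110,[0,0,0],0],[104,[0,0,0],0],[98,[0,0,0],0],[92,[0,0,0],0]]' 20
python3 -m creep '[[86,[0,0,0],0],[80,[0,0,0],0],[74,[0,0,0],0],[68,[0,0,0],0],[62,[0,0,0],0],[56,[0,0,0],0],[50,[0,0,0],0],[44,[0,0,0],0]]'
python3 -m creep '[[38,[0,0,0],0],[32,[0,0,0],0],[26,[0,0,0],0],[20,[0,0,0],0],[14,[0,0,0],0],[8,[0,0,0],0],[0,[0,0,0],0],[0,[0,0,0],0]]'
python3 -c "
from h import *;snap('4');s=read_state();print(s['tool_pos'],s['wrist_force'])
t=cv2.imread('pics/top_4.png');s=cv2.imread('pics/scene_4.png')
cv2.imwrite('pics/c8.png',np.hstack([cv2.resize(t[155:255,190:290],(400,400),interpolation=2),cv2.resize(s[190:290,200:300],(400,400),interpolation=2)]))"
```

```text
time: 7.73
tool_pos: [0.5972, 0.0709, 0.1134]
tcp_rot: [1.097, 1.277, -1.096]
wrist_force: [1.9, 0.1, -0.6]
width: 0.64
time: 8.4
tool_pos: [0.597, 0.0708, 0.1132]
tcp_rot: [1.096, 1.277, -1.096]
wrist_force: [-0.2, -0.1, -0.9]
width: 0.827
time: 9.07
tool_pos: [0.5966, 0.0708, 0.1132]
tcp_rot: [1.096, 1.278, -1.097]
wrist_force: [-0.2, 0.5, -0.2]
width: 1.002
[0.59677332 0.07081428 0.11324987] [ 0.13359655  0.65816048 -0.15106449]
```

View pics/c8.png

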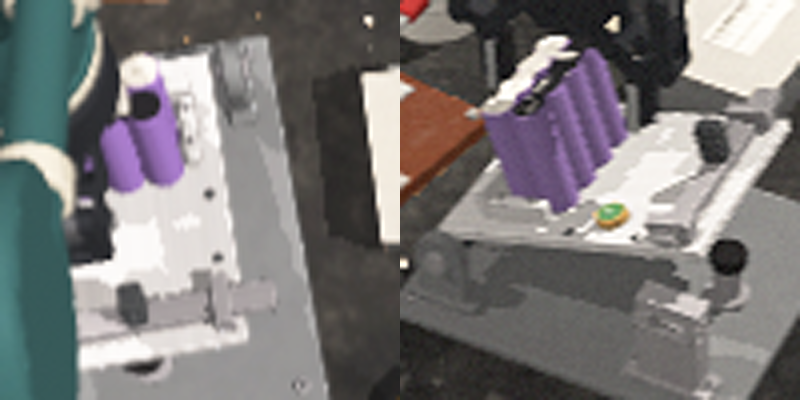

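```bash
python3 -m creep '[[0,[3,0.4,0],0],[0,[3,0.5,0],0],[0,[0,0,10],0],[0,[0,0,20],0],[0,[0,0,30],0],[0,[0,0,30],0],[100,[-35,-5,0],0],[200,[-35,-5,0],0]]'
python3 -m creep '[[255,[-35,-5,0],0],[255,[-35,-5,0],0],[255,[0,0,0],0],[255,[0,0,0],0],[255,[0,0,0],0],[255,[0,0,0],0],[255,[0,0,0],0],[255,[0,0,0],0]]'
cat > pk.py <<'E'
from h import *
import sys
tag=sys.argv[1]
snap(tag);s=read_state();print(s['tool_pos'],s['wrist_force'],s['q'][5])
t=cv2.imread(f'pics/top_{tag}.png');s=cv2.imread(f'pics/scene_{tag}.png')
cv2.imwrite(f'pics/v{tag}.png',np.hstack([cv2.resize(t[155:255,180:280],(400,400),interpolation=2),cv2.resize(s[190:290,200:300],(400,400),interpolation=2)]))
np.set_printoptions(precision=1,suppress=True)
for n in('top','scene'):
    B,p=cloud(n,tag); h=cv2.cvtColor(p,cv2.COLOR_BGR2HSV); P=plate(B)*1000
    k=(h[...,0]>120)&(h[...,0]<150)&(h[...,1]>60)&(abs(P[...,0])<80)&(abs(P[...,1])<80)&(P[...,2]>-5)
    print(n,'pack',k.sum(),'\n',np.percentile(P[k],[2,10,50,90,98],axis=0))
    k=(abs(P[...,0])<40)&(abs(P[...,1])<60)&(P[...,2]>60)&(P[...,2]<80)
    r=cv2.minAreaRect(P[k][:,:2].astype(np.float32)); print('top face',k.sum(),np.percentile(P[k],[2,50,98],axis=0),r)
E
python3 pk.py 5
```

```text
time: 9.83
tool_pos: [0.536, 0.0619, 0.2076]
tcp_rot: [1.1, 1.272, -1.091]
wrist_force: [-1.7, 0.4, -0.1]
width: 0.747
time: 10.5
tool_pos: [0.4642, 0.0518, 0.2035]
tcp_rot: [1.096, 1.277, -1.096]
wrist_force: [-1.4, 0.5, -0.0]
width: 0.002
[0.46366813 0.0518176  0.20318897] [-0.12093003  0.48203376 -0.2238575 ] -0.09435798641150035
top pack 384 
 [[-23.4 -43.5   4.4]
 [-22.6 -42.3  11.7]
 [-20.7 -26.2  44.1]
 [ -2.6  -7.7  70.3]
 [  5.9  -1.5  72.9]]
top face 443 [[-22.3 -43.   61.3]
 [ -0.2 -18.9  72. ]
 [ 17.1  35.8  75. ]] ((-2.317241668701172, -0.6346588134765625), (43.46869659423828, 86.36692810058594), 0.6924903988838196)
scene pack 801 
 [[-25.7 -35.6   2.3]
 [-24.6 -28.1  10.2]
 [-20.9  17.   38.6]
 [  0.9  41.6  65.1]
 [  8.3  43.7  69.8]]
top face 393 [[-24.8 -40.7  60.6]
 [ -8.1   7.8  69.6]
 [ 16.3  42.1  72.2]] ((-4.216327667236328, 0.2970237731933594), (45.35060119628906, 88.73675537109375), 0.26966527104377747)
```

View pics/v5.png

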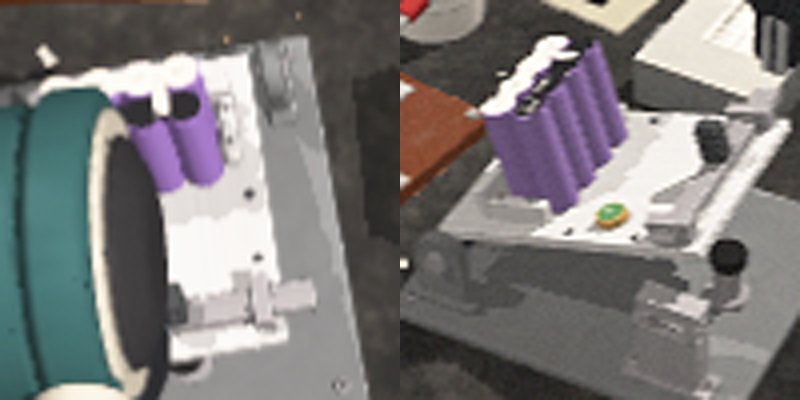

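```bash
python3 -m creep '[[255,[15,2,0],-0.12],[255,[20,3,0],-0.12],[255,[20,3,0],-0.12],[255,[20,3,0],-0.12],[255,[18,1,0],-0.12],[255,[0,0,0],-0.12],[255,[0,0,0],-0.12],[255,[0,0,0],-0.12]]'
python3 -m creep '[[255,[0,0,-10],-0.12],[255,[0,0,-20],-0.12],[255,[0,0,-25],-0.12],[255,[0,0,-20],-0.12],[255,[0,0,-15],-0.12],[255,[0,0,-10],-0.011],[255,[0,0,-4],0],[255,[0,0,0],0]]'
python3 -c "
from h import *
s=read_state();print(s['q'],base(s['tool_pos']),s['wrist_force'],R.from_rotvec(s['tcp_rot']).as_matrix()[:,1])"
```

```text
time: 11.27
tool_pos: [0.5566, 0.0638, 0.2026]
tcp_rot: [1.778, 0.708, -1.78]
wrist_force: [-0.1, 0.2, 0.3]
width: 0.0
time: 11.93
tool_pos: [0.5555, 0.0637, 0.0982]
tcp_rot: [2.138, 0.166, -2.143]
wrist_force: [0.2, -0.4, -0.0]
width: 0.003
[ 6.96675492e-02  1.68675804e-01  1.98046095e+00 -2.03457822e-06
  9.94626382e-01  1.48553900e+00] [-0.00353734  0.00025733  0.09815742] [ 0.2248939  -0.36387924 -0.00147992] [ 1.54306773e-01 -9.88022969e-01 -1.83127691e-04]
```

```bash
python3 -m creep '[[255,[3,0.45,-1],0],[255,[3,0.45,-1],0],[255,[2,0.3,0],0],[255,[1,0.15,0],0],[255,[1,0.15,0],0],[255,[1,0.15,0],0],[255,[0,0,0],0],[255,[0,0,0],0]]'
python3 pk.py 6
```

```text
time: 12.6
tool_pos: [0.567, 0.0654, 0.0974]
tcp_rot: [2.142, 0.163, -2.142]
wrist_force: [-0.0, 0.7, -0.9]
width: -0.003
[0.56687113 0.0653744  0.09726534] [-0.17453641 -0.53288959  0.25869823] 1.4899537144580133
top pack 88 
 [[-65.5 -49.5  23.2]
 [-53.  -43.6  45.3]
 [-17.9 -40.7  67.2]
 [  5.  -31.6 102.2]
 [  7.2 -27.3 127.8]]
top face 165 [[-22.4 -43.6  61.6]
 [ -6.4 -35.2  72.2]
 [ 17.4 -24.6  74.9]] ((-1.6786479949951172, -32.973514556884766), (44.38901901245117, 21.663938522338867), 0.7550466060638428)
scene pack 538 
 [[-38.5  -6.1   2.2]
 [-24.8   8.3   9.9]
 [-19.4  36.3  35.9]
 [  3.6  42.1  65.1]
 [  8.   43.9  70.4]]
top face 278 [[-25.  -37.8  60.8]
 [  0.2  17.4  69.6]
 [ 16.4  43.2  72.4]] ((-4.085668563842773, 1.3588752746582031), (43.739200592041016, 87.65580749511719), 1.3166453838348389)
```

View pics/v6.png

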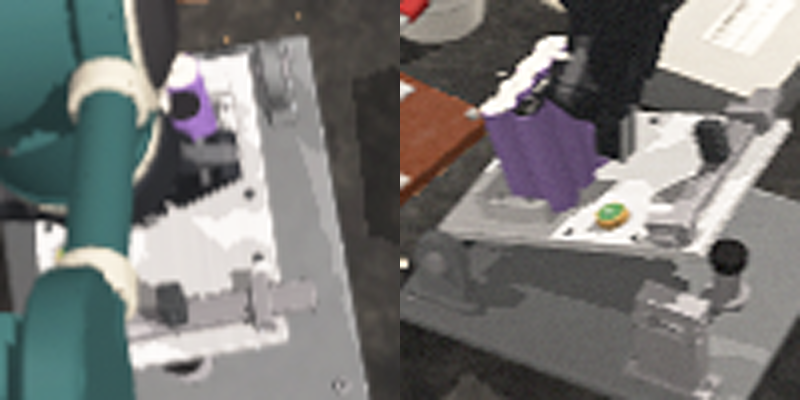

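```bash
python3 -m creep '[[255,[1,0.15,0],0],[255,[0,0,0],0],[255,[1,0.15,0],0],[255,[0,0,0],0],[255,[1,0.15,0],0],[255,[0,0,0],0],[255,[0,0,0],0],[255,[0,0,0],0]]'
python3 -m creep '[[255,[1,0.15,0],0],[255,[0,0,0],0],[255,[1,0.15,0],0],[255,[0,0,0],0],[255,[0,0,0],0],[255,[0,0,0],0],[255,[0,0,0],0],[255,[0,0,0],0]]'
```

```text
time: 13.37
tool_pos: [0.57, 0.0659, 0.0973]
tcp_rot: [2.142, 0.163, -2.142]
wrist_force: [0.1, -0.4, -0.3]
width: 0.003
time: 14.03
tool_pos: [0.572, 0.0661, 0.0973]
tcp_rot: [2.142, 0.163, -2.142]
wrist_force: [-0.4, 0.0, 0.6]
width: 0.004
```

```bash
python3 pk.py 7 | tail -7
```

```text
[-24.7  11.6   9.9]
 [-19.3  36.9  36.1]
 [  3.5  42.5  65. ]
 [  8.7  44.4  71. ]]
top face 247 [[-25.5 -36.4  60.7]
 [  1.3  24.6  69.5]
 [ 17.   43.4  71.9]] ((5.729637145996094, 7.021190643310547), (49.817848205566406, 92.36651611328125), 33.07314682006836)
```

View pics/v7.png

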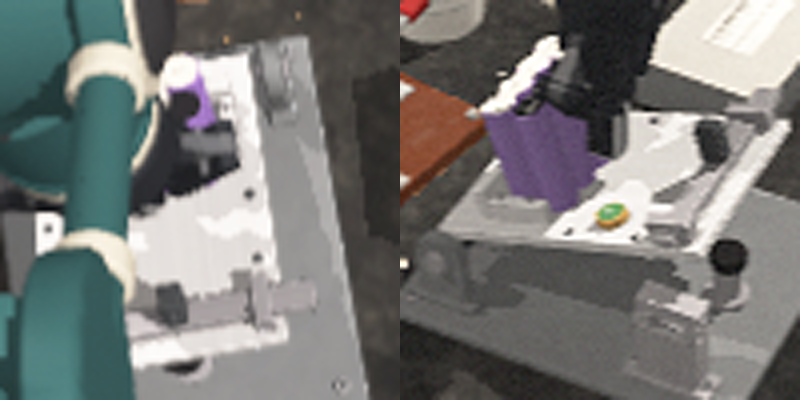

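```bash
python3 -m creep '[[255,[1,0.15,0],0],[255,[0,0,0],0],[255,[1,0.15,0],0],[255,[0,0,0],0],[255,[0,0,0],0],[255,[0,0,0],0],[255,[0,0,0],0],[255,[0,0,0],0]]'
python3 -m creep '[[255,[1,0.15,0],0],[255,[0,0,0],0],[255,[1,0.15,0],0],[255,[0,0,0],0],[255,[0,0,0],0],[255,[0,0,0],0],[255,[0,0,0],0],[255,[0,0,0],0]]'
```

```text
time: 14.8
tool_pos: [0.5739, 0.0664, 0.0972]
tcp_rot: [2.142, 0.163, -2.143]
wrist_force: [-0.8, -0.3, -1.1]
width: 0.002
time: 15.47
tool_pos: [0.5762, 0.0668, 0.0974]
tcp_rot: [2.143, 0.163, -2.142]
wrist_force: [-0.5, -0.7, -0.0]
width: -0.002
```

```bash
python3 pk.py 8 | tail -9
```

```text
scene pack 509 
 [[-31.2  -4.2   2.3]
 [-20.9  11.5  10.4]
 [-15.8  36.9  36.9]
 [  7.   42.3  64.4]
 [ 12.9  44.   71.1]]
top face 241 [[-36.7 -35.   61. ]
 [  5.   23.9  69.7]
 [ 20.3  43.1  72.4]] ((-6.009584426879883, 1.9659347534179688), (61.9709358215332, 88.75074768066406), 3.3450229167938232)
```

View pics/v8.png

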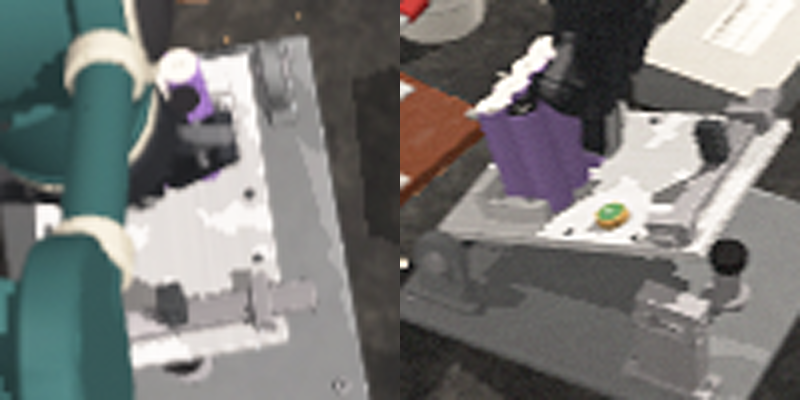

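```bash
python3 -m creep '[[255,[0.5,0.07,0],0],[255,[0,0,0],0],[255,[0.5,0.07,0],0],[255,[0,0,0],0],[255,[0,0,0],0],[255,[0,0,0],0],[255,[0,0,0],0],[255,[0,0,0],0]]'
python3 -m creep '[[255,[0.5,0.07,0],0],[255,[0,0,0],0],[255,[0,0,0],0],[255,[0,0,0],0],[255,[0,0,0],0],[255,[0,0,0],0],[255,[0,0,0],0],[255,[0,0,0],0]]'
```

```text
time: 16.23
tool_pos: [0.5769, 0.0669, 0.0972]
tcp_rot: [2.142, 0.163, -2.143]
wrist_force: [-1.2, -0.5, 0.2]
width: 0.0
time: 16.9
tool_pos: [0.5775, 0.067, 0.0973]
tcp_rot: [2.142, 0.163, -2.142]
wrist_force: [-0.2, 0.1, -0.7]
width: -0.003
```

```bash
python3 -m creep '[[255,[0.5,0.07,0],0],[255,[0,0,0],0],[255,[0,0,0],0],[255,[0,0,0],0],[255,[0,0,0],0],[255,[0,0,0],0],[255,[0,0,0],0],[255,[0,0,0],0]]'
python3 -c "
from h import *
print(read_state()['wrist_force'])"; python3 pk.py 9|tail -9
```

```text
time: 17.57
tool_pos: [0.578, 0.067, 0.0973]
tcp_rot: [2.142, 0.163, -2.142]
wrist_force: [-2.1, 0.1, -0.6]
width: 0.0
[-2.05966252  0.09629832 -0.6311542 ]
scene pack 516 
 [[-29.3  -4.3   3.6]
 [-19.5  11.5  10.3]
 [-14.   36.9  37.2]
 [  9.6  42.2  64.9]
 [ 15.3  43.7  69.9]]
top face 239 [[-34.4 -34.4  60.8]
 [  7.   24.6  69.4]
 [ 22.6  42.7  72.4]] ((-7.526086807250977, -0.0460968017578125), (63.317779541015625, 86.90626525878906), 0.18111294507980347)
```

```bash
python3 -m creep '[[255,[0.5,0.07,0],0],[255,[0,0,0],0],[255,[0,0,0],0],[255,[0,0,0],0],[255,[0,0,0],0],[255,[0,0,0],0],[255,[0,0,0],0],[255,[0,0,0],0]]'
```

```text
time: 18.33
tool_pos: [0.5784, 0.0671, 0.0973]
tcp_rot: [2.142, 0.163, -2.143]
wrist_force: [-1.1, 0.7, -0.1]
width: -0.001
```

```bash
python3 -m creep '[[255,[0.5,0.07,0],0],[255,[0,0,0],0],[255,[0,0,0],0],[255,[0,0,0],0],[255,[0.5,0.07,0],0],[255,[0,0,0],0],[255,[0,0,0],0],[255,[0,0,0],0]]'; python3 pk.py 10|tail -9
```

```text
time: 19.0
tool_pos: [0.5785, 0.0671, 0.0971]
tcp_rot: [2.14, 0.163, -2.145]
wrist_force: [-6.5, -1.3, 2.6]
width: 0.002
scene pack 508 
 [[-28.8  -4.    2.5]
 [-18.7  11.7   9.8]
 [-13.4  36.7  36.8]
 [  9.4  42.2  63.9]
 [ 15.   44.2  70.1]]
top face 241 [[-35.7 -34.5  61. ]
 [  7.5  25.9  69.6]
 [ 21.7  42.8  72.4]] ((-5.915393829345703, 0.5007553100585938), (62.186073303222656, 87.13324737548828), 4.808354377746582)
```

View pics/v10.png

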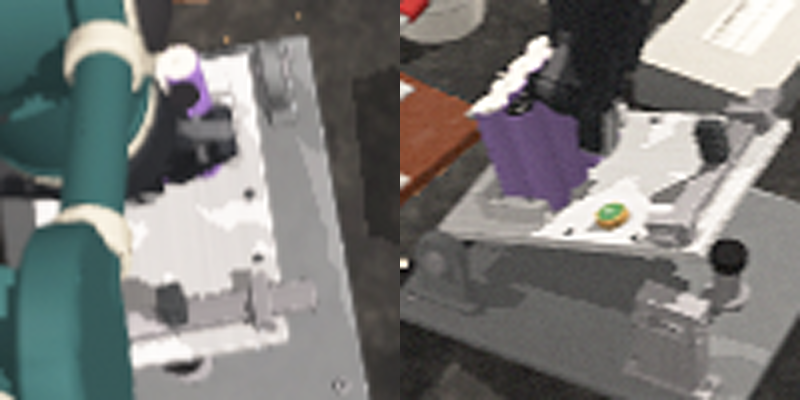

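```bash
python3 -m creep '[[255,[-5,-0.75,0],0],[255,[-15,-2.2,0],0],[255,[0,0,30],0],[255,[0,0,35],0],[150,[0,0,35],0],[150,[-30,-5,0],0],[150,[-35,-5,0],0],[150,[-35,-5,0],0]]'
python3 pk.py 11
python3 - <<'E'
from h import *
print(base(onz('top',[[165+287/5,155+350/4.8]],.1347)),base(onz('scene',[[190+525/6,200+130/6]],.1347)))
for n in('top','scene'):
  for tag in('0','11'):
    B,p=cloud(n,tag); P=plate(B)*1000
    k=(abs(P[...,0]+105)<14)&(abs(P[...,1])<40)&(P[...,2]>24)&(P[...,2]<55)
    Q=P[k]; print(n,tag,len(Q),np.percentile(Q,[3,50,97],axis=0) if len(Q) else '')
t=cv2.imread('pics/top_11.png');s=cv2.imread('pics/scene_11.png')
cv2.imwrite('pics/w11.png',np.hstack([cv2.resize(t[155:275,160:280],(400,400),interpolation=2),cv2.resize(s[190:290,220:320],(400,400),interpolation=2)]))
E
```

```text
time: 19.77
tool_pos: [0.4608, 0.0493, 0.1991]
tcp_rot: [2.149, 0.163, -2.136]
wrist_force: [-1.1, 0.6, 0.8]
width: 0.41
[0.45505505 0.04890484 0.19637219] [ 1.36082347 -0.02512321 -0.3537217 ] 1.4715807007104316
top pack 496 
 [[-18.  -43.5   5.4]
 [-17.2 -41.6  13.6]
 [-14.5 -19.3  49.9]
 [  6.2  11.   71.5]
 [ 11.7  35.8  73.7]]
top face 685 [[-16.9 -41.8  61.3]
 [  0.5  -3.3  72. ]
 [ 21.7  40.3  75. ]] ((3.0032825469970703, -0.7533302307128906), (42.090606689453125, 86.31784057617188), 0.026220742613077164)
scene pack 791 
 [[-20.2 -36.    2.3]
 [-18.9 -27.9  10.2]
 [-15.3  17.1  38.2]
 [  7.2  41.6  64.9]
 [ 13.8  43.4  69.3]]
top face 396 [[-19.6 -39.7  60.3]
 [ -2.8   6.8  69.4]
 [ 21.2  43.1  72.4]] ((2.5177478790283203, 0.9368247985839844), (46.780616760253906, 88.95147705078125), 1.6983263492584229)
[[-0.04563132 -0.01171479  0.1347    ]] [[-0.05378579 -0.00596448  0.1347    ]]
top 0 60 [[-110.00218231  -15.80950537   25.87575132]
 [-103.86917027  -10.50401175   35.37426024]
 [ -94.28055692   -4.46446632   38.52103663]]
top 11 1 [[-108.60950496  -16.38307503   24.47978739]
 [-108.60950496  -16.38307503   24.47978739]
 [-108.60950496  -16.38307503   24.47978739]]
scene 0 43 [[-111.47525943  -15.02151902   24.65545881]
 [-106.45420458   -6.11684623   31.48984599]
 [ -96.07647176   -2.56868437   35.74360071]]
scene 11 43 [[-111.09115873  -14.2697302    24.77033291]
 [-105.39459425   -5.26362578   30.40970641]
 [ -95.88968426   -2.17541151   35.9446018 ]]
```

View pics/w11.png

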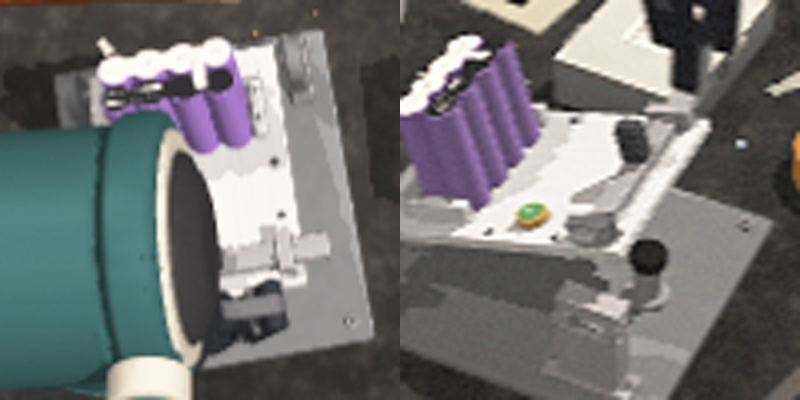

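```bash
python3 -m creep '[[175,[15,-0.6,0],0],[175,[20,-0.7,0],0],[175,[18,-1,0],0],[175,[0,0,-15],0],[175,[0,0,-20],0],[175,[0,0,-10],0],[175,[0,0,0],0],[175,[0,0,0],0]]' 20
python3 - <<'E'
from h import *
snap('12');s=read_state();print(s['tool_pos'],base(s['tool_pos']),s['wrist_force'],s['width'])
t=cv2.imread('pics/top_12.png');s=cv2.imread('pics/scene_12.png')
cv2.imwrite('pics/w12.png',np.hstack([cv2.resize(t[175:275,170:270],(400,400),interpolation=2),cv2.resize(s[180:260,240:320],(400,400),interpolation=2)]))
E
```

```text
time: 20.53
tool_pos: [0.5125, 0.047, 0.1519]
tcp_rot: [2.142, 0.163, -2.143]
wrist_force: [0.7, 0.5, 0.2]
width: 0.313
[0.51343215 0.04706903 0.15333243] [-0.04760115 -0.00985988  0.15333243] [ 0.33542824 -0.51295874  1.07125868] 0.31245653329001627
```

View pics/w12.png

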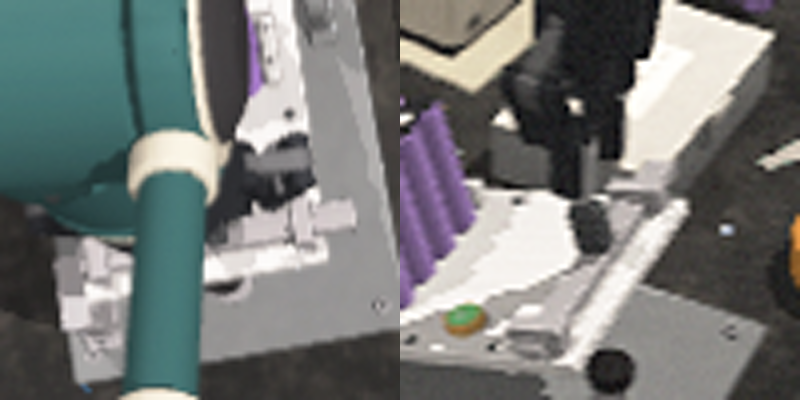

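```bash
python3 -m creep '[[175,[-5.4,-0.6,0],0],[175,[0,0,0],0],[175,[0,0,-10],0],[175,[0,0,-12],0],[175,[0,0,-8],0],[175,[0,0,-4],0],[175,[0,0,0],0],[175,[0,0,0],0]]'
python3 - <<'E'
from h import *
snap('13');s=read_state();print(s['tool_pos'],base(s['tool_pos']),s['wrist_force'],s['width'])
t=cv2.imread('pics/top_13.png');s=cv2.imread('pics/scene_13.png')
cv2.imwrite('pics/w13.png',np.hstack([cv2.resize(t[175:275,170:270],(400,400),interpolation=2),cv2.resize(s[180:260,240:320],(400,400),interpolation=2)]))
E
```

```text
time: 21.3
tool_pos: [0.5066, 0.0464, 0.1175]
tcp_rot: [2.141, 0.163, -2.144]
wrist_force: [-0.2, 0.8, -0.4]
width: 0.313
[0.50738469 0.0464003  0.11840271] [-0.05368027 -0.00960827  0.11840271] [1.19010695 0.04660544 0.10860058] 0.3156830916651704
```

View pics/w13.png

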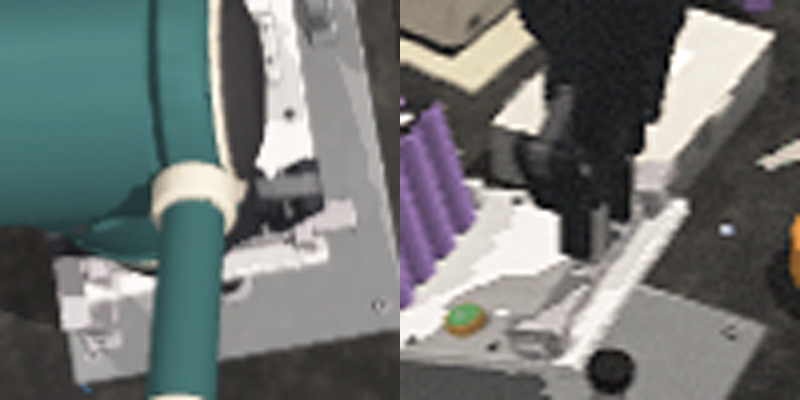

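```bash
python3 -m creep '[[190,[0,0,0],0],[205,[0,0,0],0],[220,[0,0,0],0],[235,[0,0,0],0],[245,[0,0,0],0],[250,[0,0,0],0],[250,[0,0,0],0],[250,[0,0,0],0]]' 20
```

```text
time: 22.07
tool_pos: [0.5075, 0.0463, 0.1187]
tcp_rot: [2.143, 0.163, -2.141]
wrist_force: [-0.0, -0.9, 3.7]
width: 0.136
```

```bash
python3 -m creep '[[250,[-1.6,-0.25,-3.6],0],[250,[-1.6,-0.25,-3.6],0],[250,[-1.6,-0.25,-3.6],0],[250,[-1.6,-0.25,-3.7],0],[250,[0,0,0],0],[250,[0,0,0],0],[250,[0,0,0],0],[250,[0,0,0],0]]'
python3 -m creep '[[250,[-1.3,-0.2,-3.7],0],[250,[-1.2,-0.2,-3.7],0],[250,[-1.2,-0.2,-3.8],0],[250,[-1.2,-0.2,-3.8],0],[250,[0,0,0],0],[250,[0,0,0],0],[250,[0,0,0],0],[250,[0,0,0],0]]'
python3 - <<'E'
from h import *
snap('14');s=read_state();print(s['tool_pos'],base(s['tool_pos']),s['wrist_force'],s['width'])
t=cv2.imread('pics/top_14.png');s=cv2.imread('pics/scene_14.png')
cv2.imwrite('pics/w14.png',np.hstack([cv2.resize(t[155:275,160:280],(400,400),interpolation=2),cv2.resize(s[190:290,220:320],(400,400),interpolation=2)]))
E
```

```text
time: 22.73
tool_pos: [0.5008, 0.0453, 0.1045]
tcp_rot: [2.143, 0.163, -2.142]
wrist_force: [-2.8, -1.0, 6.5]
width: 0.134
time: 23.4
tool_pos: [0.4956, 0.0444, 0.0895]
tcp_rot: [2.142, 0.163, -2.143]
wrist_force: [-3.4, -2.0, 7.7]
width: 0.133
[0.49561693 0.04444143 0.08955473] [-0.06560886 -0.0097687   0.08955473] [-3.05577849 -0.95232184  7.57211796] 0.13664313381233925
```

View pics/w14.png

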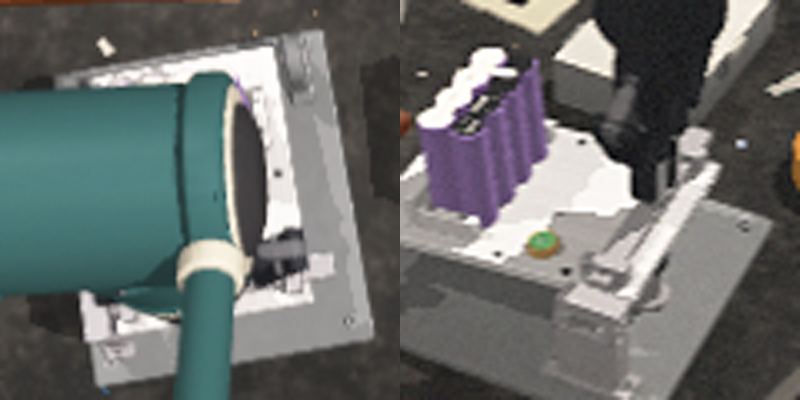

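```bash
cat > tilt.py <<'E'
from h import *
import sys
tag=sys.argv[1]
for n in('scene','top'):
    B,p=cloud(n,tag)
    k=(B[...,0]>-.035)&(B[...,0]<.015)&(abs(B[...,1])<.055)&(B[...,2]>.04)&(B[...,2]<.11)&(p.min(2)>120)
    Q=B[k]
    if len(Q)<30: print(n,'few');continue
    A=np.c_[Q[:,:2],np.ones(len(Q))]
    for _ in range(4):
        co=np.linalg.lstsq(A,Q[:,2],rcond=None)[0]; r=Q[:,2]-A@co; g=abs(r)<2*np.std(r); A=A[g];Q=Q[g]
    zm=co[2]; # z at base x=0 => tilt
    print(n,len(Q),'tilt slope %.4f'%np.arctan(-co[0]),'z at x0 %.4f'%zm,'tilt from height %.4f'%np.arctan((zm-.056)/.0865),r.std())
E
python3 tilt.py 14
```

```text
scene 467 tilt slope 0.1043 z at x0 0.0638 tilt from height 0.0901 0.001172460456448986
top 83 tilt slope 0.1000 z at x0 0.0648 tilt from height 0.1014 0.00104454121991862
```

```bash
python3 -m creep '[[250,[-0.8,-0.1,-2],0],[250,[-0.8,-0.1,-2],0],[250,[-0.8,-0.1,-2],0],[250,[-0.8,-0.1,-2],0],[250,[-0.5,-0.1,-2],0],[250,[0,0,0],0],[250,[0,0,0],0],[250,[0,0,0],0]]' 40
python3 -c "
from h import *
snap('15');s=read_state();print(s['tool_pos'],base(s['tool_pos']),s['wrist_force'],s['width'])"; python3 tilt.py 15
```

```text
time: 24.17
tool_pos: [0.4929, 0.0441, 0.0802]
tcp_rot: [2.144, 0.163, -2.14]
wrist_force: [-3.2, -0.3, 10.0]
width: 0.127
[0.49295342 0.04406723 0.08030232] [-0.06829834 -0.00973664  0.08030232] [-2.25991917 -1.78713348 10.23599581] 0.1228397944407367
scene 471 tilt slope 0.0483 z at x0 0.0584 tilt from height 0.0275 0.001170011060269485
top 69 tilt slope 0.0901 z at x0 0.0436 tilt from height -0.1421 0.001304372729957698
```

```bash
python3 -m creep '[[250,[-0.5,-0.1,-0.8],0],[250,[-0.5,-0.1,-0.8],0],[250,[-0.4,-0.1,-0.8],0],[250,[-0.3,0,-0.8],0],[250,[0,0,0],0],[250,[0,0,0],0],[250,[0,0,0],0],[250,[0,0,0],0]]'
python3 -c "
from h import *
snap('16');s=read_state();print(s['tool_pos'],base(s['tool_pos']),s['wrist_force'],s['width'])"; python3 tilt.py 16
```

```text
time: 24.93
tool_pos: [0.4922, 0.0439, 0.0775]
tcp_rot: [2.146, 0.163, -2.138]
wrist_force: [-2.0, -0.1, 11.4]
width: 0.125
[0.49223384 0.04394116 0.07749673] [-0.06902871 -0.00975266  0.07749673] [-1.49862992 -0.32282834 10.0593608 ] 0.1260195140578296
scene 476 tilt slope 0.0249 z at x0 0.0569 tilt from height 0.0104 0.0013291610195855696
top 53 tilt slope 0.0180 z at x0 0.0684 tilt from height 0.1426 0.0011193346317554106
```

```bash
cat > f.py <<'E'
from h import *
a=[]
for i in range(3):
    read_camera('scene'); s=read_state(); a.append(np.r_[s['wrist_force'],s['tool_pos']*1000])
np.set_printoptions(precision=2,suppress=True)
print(np.mean(a,0),s['time'],s['width'])
E
python3 -m creep '[[250,[-0.2,0,-0.5],0],[250,[0,0,0],0],[250,[-0.2,0,-0.5],0],[250,[0,0,0],0],[250,[-0.2,0,-0.4],0],[250,[0,0,0],0],[250,[0,0,0],0],[250,[0,0,0],0]]'; python3 f.py
```

```text
time: 25.7
tool_pos: [0.4919, 0.0439, 0.0762]
tcp_rot: [2.147, 0.163, -2.138]
wrist_force: [-1.3, -0.8, 11.6]
width: 0.129
[ -1.41  -0.68  10.38 491.94  43.87  76.24] 25.85 0.12364686475712078
```

```bash
python3 -m creep '[[250,[-0.2,0,-0.3],0],[250,[0,0,0],0],[250,[-0.2,0,-0.3],0],[250,[0,0,0],0],[250,[0,0,0],0],[250,[0,0,0],0],[250,[0,0,0],0],[250,[0,0,0],0]]'; python3 f.py
```

```text
time: 26.52
tool_pos: [0.4918, 0.0439, 0.0757]
tcp_rot: [2.148, 0.163, -2.137]
wrist_force: [-0.5, -0.8, 10.0]
width: 0.129
[ -1.06  -0.3   10.12 491.8   43.85  75.75] 26.6667 0.1295445658462634
```

```bash
python3 -m creep '[[250,[0,0,-0.3],0],[250,[0,0,0],0],[250,[0,0,-0.2],0],[250,[0,0,0],0],[250,[0,0,0],0],[250,[0,0,0],0],[250,[0,0,0],0],[250,[0,0,0],0]]'; python3 f.py
python3 -c "
from h import *
snap('17')"; python3 tilt.py 17
```

```text
time: 27.33
tool_pos: [0.4917, 0.0439, 0.0753]
tcp_rot: [2.147, 0.163, -2.137]
wrist_force: [-1.1, -1.0, 10.6]
width: 0.125
[ -0.95  -0.83  11.23 491.72  43.83  75.27] 27.4833 0.1263248599420344
scene 470 tilt slope 0.0192 z at x0 0.0557 tilt from height -0.0036 0.0012634489440018954
top 56 tilt slope 0.0517 z at x0 0.0412 tilt from height -0.1690 0.001427745978114537
```

```bash
python3 -m creep '[[250,[0,0,-0.2],0],[250,[0,0,0],0],[250,[0,0,-0.2],0],[250,[0,0,0],0],[250,[0,0,0],0],[250,[0,0,0],0],[250,[0,0,0],0],[250,[0,0,0],0]]'; python3 f.py
```

```text
time: 28.25
tool_pos: [0.4916, 0.0438, 0.0749]
tcp_rot: [2.147, 0.163, -2.137]
wrist_force: [-1.8, -1.3, 10.3]
width: 0.125
[ -1.52  -0.84  10.66 491.6   43.84  74.85] 28.4 0.1233664673031833
```

```bash
python3 -m creep '[[250,[0,0,-0.2],0],[250,[0,0,0],0],[250,[0,0,-0.2],0],[250,[0,0,0],0],[250,[0,0,0],0],[250,[0,0,0],0],[250,[0,0,0],0],[250,[0,0,0],0]]'; python3 f.py
```

```text
time: 29.07
tool_pos: [0.4915, 0.0438, 0.0743]
tcp_rot: [2.147, 0.163, -2.138]
wrist_force: [-1.4, -0.6, 10.5]
width: 0.128
[ -1.32  -1.03  10.61 491.49  43.81  74.34] 29.2167 0.12674049808909849
```

```bash
python3 -m creep '[[250,[0,0,-0.25],0],[250,[0,0,0],0],[250,[0,0,-0.25],0],[250,[0,0,0],0],[250,[0,0,0],0],[250,[0,0,0],0],[250,[0,0,0],0],[250,[0,0,0],0]]'; python3 f.py
python3 -c "
from h import *
snap('18')
s=cv2.imread('pics/scene_18.png')
cv2.imwrite('pics/w18.png',cv2.resize(s[210:300,220:340],(800,600),interpolation=2))"; python3 tilt.py 18
```

```text
time: 29.88
tool_pos: [0.4914, 0.0438, 0.0739]
tcp_rot: [2.147, 0.163, -2.138]
wrist_force: [-2.3, -1.4, 10.9]
width: 0.128
[ -2.46  -1.51  10.73 491.4   43.8   73.87] 30.0333 0.12648917719610364
scene 474 tilt slope -0.0015 z at x0 0.0550 tilt from height -0.0118 0.0011964447276728999
top 59 tilt slope 0.0031 z at x0 0.0567 tilt from height 0.0075 0.0013139286969382025
```

View pics/w18.png

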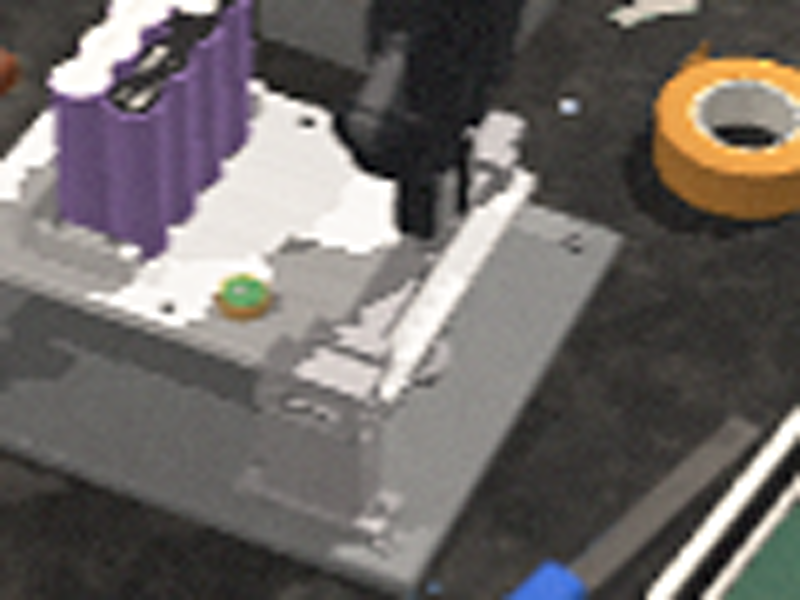

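```bash
python3 -m creep '[[250,[0,0,-0.15],0],[250,[0,0,0],0],[250,[0,0,0],0],[250,[0,0,-0.15],0],[250,[0,0,0],0],[250,[0,0,0],0],[250,[0,0,0],0],[250,[0,0,0],0]]'; python3 f.py
```

```text
time: 30.8
tool_pos: [0.4913, 0.0438, 0.0736]
tcp_rot: [2.146, 0.163, -2.138]
wrist_force: [-2.1, -2.0, 10.6]
width: 0.127
[ -2.76  -1.04  11.48 491.34  43.78  73.58] 30.95 0.1254937635177929
```

```bash
python3 -m creep '[[250,[0,0,-0.15],0],[250,[0,0,0],0],[250,[0,0,0],0],[250,[0,0,-0.15],0],[250,[0,0,0],0],[250,[0,0,0],0],[250,[0,0,0],0],[250,[0,0,0],0]]'; python3 f.py
```

```text
time: 31.62
tool_pos: [0.4912, 0.0438, 0.0731]
tcp_rot: [2.146, 0.163, -2.138]
wrist_force: [-1.5, -2.0, 11.2]
width: 0.126
[ -1.56  -1.3   10.96 491.23  43.77  73.15] 31.7667 0.1250634485527317
```

```bash
python3 -m creep '[[250,[0,0,-0.15],0],[250,[0,0,0],0],[250,[0,0,0],0],[250,[0,0,-0.15],0],[250,[0,0,0],0],[250,[0,0,0],0],[250,[0,0,0],0],[250,[0,0,0],0]]'; python3 f.py;python3 -c "
from h import *
snap('19')
"; python3 tilt.py 19
```

```text
time: 32.43
tool_pos: [0.4912, 0.0438, 0.0729]
tcp_rot: [2.146, 0.163, -2.138]
wrist_force: [-2.0, -1.3, 11.2]
width: 0.124
[ -2.41  -0.78  10.89 491.18  43.78  72.85] 32.5833 0.13159217424279482
scene 456 tilt slope -0.0029 z at x0 0.0546 tilt from height -0.0162 0.001254223021921305
top 51 tilt slope -0.0148 z at x0 0.0615 tilt from height 0.0640 0.0013975875452237481
```

```bash
python3 -m creep '[[250,[0,0,-0.15],0],[250,[0,0,0],0],[250,[0,0,0],0],[250,[0,0,-0.15],0],[250,[0,0,0],0],[250,[0,0,0],0],[250,[0,0,0],0],[250,[0,0,0],0]]'; python3 f.py
```

```text
time: 33.35
tool_pos: [0.4912, 0.0438, 0.0728]
tcp_rot: [2.146, 0.163, -2.138]
wrist_force: [-1.4, -0.6, 13.1]
width: 0.128
[ -3.49  -1.06  12.57 491.18  43.77  72.77] 33.5 0.12883135692919842
```

```bash
python3 -m creep '[[250,[0,0,-0.15],0],[250,[0,0,0],0],[250,[0,0,0],0],[250,[0,0,0],0],[250,[0,0,0],0],[250,[0,0,0],0],[250,[0,0,0],0],[250,[0,0,0],0]]'; python3 f.py
```

```text
time: 34.17
tool_pos: [0.4912, 0.0438, 0.0727]
tcp_rot: [2.146, 0.163, -2.138]
wrist_force: [-3.7, -1.7, 13.7]
width: 0.126
[ -3.49  -1.37  13.65 491.19  43.77  72.74] 34.3167 0.12506962033728414
```

```bash
python3 -m creep '[[250,[0,0,-0.15],0],[250,[0,0,0],0],[250,[0,0,-0.15],0],[250,[0,0,0],0],[250,[0,0,0],0],[250,[0,0,0],0],[250,[0,0,0],0],[250,[0,0,0],0]]'; python3 f.py
```

```text
time: 34.98
tool_pos: [0.4912, 0.0438, 0.0727]
tcp_rot: [2.146, 0.163, -2.138]
wrist_force: [-5.5, -1.9, 15.1]
width: 0.129
[ -3.79  -1.12  15.89 491.19  43.76  72.68] 35.1333 0.12736907516455406
```

```bash
python3 -m creep '[[250,[0,0,-0.15],0],[250,[0,0,0],0],[250,[0,0,0],0],[250,[0,0,0],0],[250,[-0.15,1,0],0],[250,[-0.15,1,0],0],[250,[0,0,0],0],[250,[0,0,0],0]]'; python3 f.py
```

```text
time: 35.8
tool_pos: [0.4909, 0.0457, 0.0726]
tcp_rot: [2.146, 0.163, -2.138]
wrist_force: [-4.5, -1.9, 16.3]
width: 0.126
[ -4.52  -1.59  16.33 490.89  45.73  72.64] 35.95 0.12733480193637256
```

```bash
python3 -m creep '[[250,[-0.15,1,0],0],[250,[-0.15,1,0],0],[250,[0,0,0],0],[250,[-0.1,0.7,0],0],[250,[-0.1,0.7,0],0],[250,[0,0,0],0],[250,[0,0,0],0],[250,[0,0,0],0]]'; python3 f.py
```

```text
time: 36.62
tool_pos: [0.4904, 0.0491, 0.0726]
tcp_rot: [2.146, 0.163, -2.139]
wrist_force: [-4.5, -1.8, 16.7]
width: 0.126
[ -4.12  -1.87  16.39 490.36  49.09  72.64] 36.7667 0.1275964703584822
```

```bash
python3 -m creep '[[250,[-0.1,0.7,0],0],[250,[0,0,0],0],[250,[-0.1,0.7,0],0],[250,[0,0,0],0],[250,[0,0,0],0],[250,[0,0,0],0],[250,[0,0,0],0],[250,[0,0,0],0]]'; python3 f.py
```

```text
time: 37.43
tool_pos: [0.4901, 0.0505, 0.0726]
tcp_rot: [2.146, 0.163, -2.139]
wrist_force: [-4.1, -2.7, 15.9]
width: 0.133
[ -5.39  -1.54  16.19 490.14  50.49  72.64] 37.5833 0.1281686605404661
```

```bash
python3 -m creep '[[250,[-0.1,0.7,0],0],[250,[-0.1,0.7,0],0],[250,[0,0,0],0],[250,[-0.1,0.7,0],0],[250,[0,0,0],0],[250,[0,0,0],0],[250,[0,0,0],0],[250,[0,0,0],0]]'; python3 f.py
python3 -c "
from h import *
snap('20')
s=cv2.imread('pics/scene_20.png')
cv2.imwrite('pics/w20.png',cv2.resize(s[210:300,220:340],(800,600),interpolation=2))"
```

```text
time: 38.25
tool_pos: [0.4898, 0.0526, 0.0726]
tcp_rot: [2.146, 0.163, -2.139]
wrist_force: [-5.6, -2.1, 17.0]
width: 0.131
[ -4.8   -1.86  16.47 489.82  52.59  72.65] 38.4 0.1227074554227473
```

View pics/w20.png

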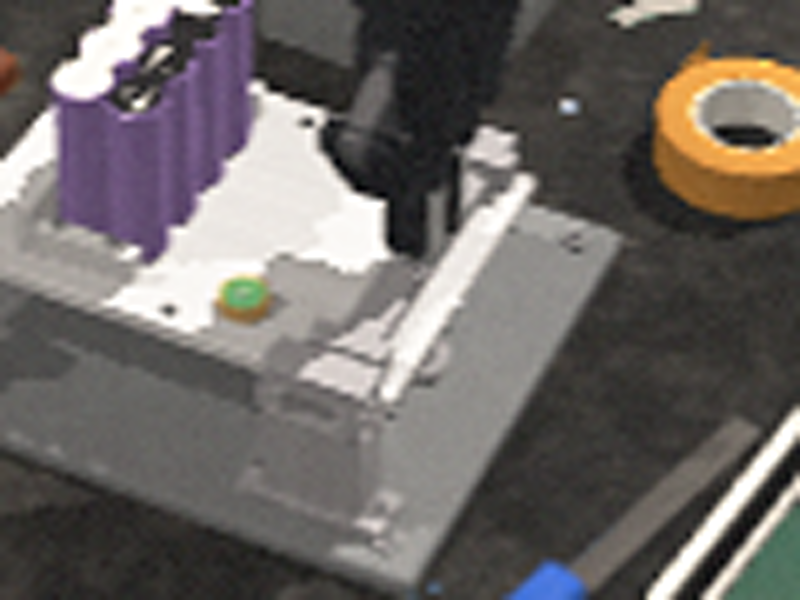

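```bash
python3 -m creep '[[250,[-0.15,1,0],0],[250,[-0.15,1,0],0],[250,[-0.15,1,0],0],[250,[-0.15,1,0],0],[250,[0,0,0],0],[250,[0,0,0],0],[250,[0,0,0],0],[250,[0,0,0],0]]'; python3 f.py
```

```text
time: 39.17
tool_pos: [0.4892, 0.0567, 0.0726]
tcp_rot: [2.146, 0.163, -2.139]
wrist_force: [-5.4, -1.3, 16.7]
width: 0.125
[ -5.    -1.33  16.08 489.18  56.69  72.64] 39.3167 0.12443391391579649
```

```bash
python3 -m creep '[[250,[-0.15,1,0],0],[250,[-0.15,1,0],0],[250,[-0.15,1,0],0],[250,[-0.15,1,0],0],[250,[-0.15,1,0],0],[250,[0,0,0],0],[250,[0,0,0],0],[250,[0,0,0],0]]'; python3 f.py
```

```text
time: 39.98
tool_pos: [0.4884, 0.0617, 0.0726]
tcp_rot: [2.146, 0.163, -2.139]
wrist_force: [-4.3, -1.7, 17.4]
width: 0.126
[ -4.94  -1.9   16.58 488.4   61.71  72.64] 40.1333 0.12743573484071344
```

```bash
python3 -m creep '[[250,[-0.15,1,0],0],[250,[-0.15,1,0],0],[250,[-0.1,0.7,0],0],[250,[0,0,0],0],[250,[0,0,0],0],[250,[0,0,0],0],[250,[0,0,0],0],[250,[0,0,0],0]]'; python3 f.py
```

```text
time: 40.8
tool_pos: [0.488, 0.0644, 0.0726]
tcp_rot: [2.146, 0.163, -2.139]
wrist_force: [-4.2, -0.8, 16.7]
width: 0.129
[ -4.99  -1.79  17.05 487.96  64.4   72.62] 40.95 0.12112772236244869
```

```bash
python3 -m creep '[[250,[-0.1,0.7,0],0],[250,[0,0,0],0],[250,[-0.1,0.7,0],0],[250,[0,0,0],0],[250,[0,0,0],0],[250,[0,0,0],0],[250,[0,0,0],0],[250,[0,0,0],0]]'; python3 f.py
```

```text
time: 41.62
tool_pos: [0.4879, 0.0646, 0.0726]
tcp_rot: [2.144, 0.161, -2.137]
wrist_force: [-3.8, -6.5, 16.8]
width: 0.125
[ -4.07  -6.7   16.06 487.94  64.59  72.63] 41.7667 0.12332409883821163
```

```bash
python3 -m creep '[[250,[-0.1,0.5,0],0],[250,[0,0,0],0],[250,[-0.1,0.5,0],0],[250,[0,0,0],0],[250,[0,0,0],0],[250,[0,0,0],0],[250,[0,0,0],0],[250,[0,0,0],0]]'; python3 f.py
```

```text
time: 42.43
tool_pos: [0.4879, 0.0647, 0.0726]
tcp_rot: [2.144, 0.16, -2.136]
wrist_force: [-4.0, -10.6, 16.9]
width: 0.129
[ -3.93 -10.25  16.06 487.96  64.67  72.65] 42.5833 0.12753451110993802
```

```bash
python3 -m creep '[[250,[0.1,-0.4,0],0],[250,[0.1,-0.4,0],0],[250,[0,0,0.3],0],[250,[0,0,0.3],0],[230,[0,0,0],0],[215,[0,0,0],0],[200,[0,0,0],0],[190,[0,0,0],0]]'
python3 -m creep '[[180,[0,0,0],0],[175,[0,0,0],0],[175,[0,0,5],0],[175,[0,0,15],0],[175,[0,0,25],0],[175,[0,0,30],0],[175,[0,0,30],0],[175,[0,0,0],0]]'
python3 -m creep '[[175,[-30,-30,0],0],[175,[-30,-30,10],0],[175,[-30,-30,10],0],[175,[0,-35,10],0],[175,[0,-35,0],0],[175,[0,-35,0],0],[175,[0,-35,0],0],[175,[0,0,0],0]]'
python3 -c "
from h import *
snap('21')
t=cv2.imread('pics/top_21.png');s=cv2.imread('pics/scene_21.png')
cv2.imwrite('pics/w21.png',np.hstack([cv2.resize(t[155:275,160:280],(400,400),interpolation=2),cv2.resize(s[200:300,200:300],(400,400),interpolation=2)]))"; python3 tilt.py 21
```

```text
time: 43.25
tool_pos: [0.4855, 0.0661, 0.07]
tcp_rot: [2.142, 0.163, -2.144]
wrist_force: [-0.7, 0.6, 1.0]
width: 0.256
time: 43.92
tool_pos: [0.4906, 0.0665, 0.1826]
tcp_rot: [2.155, 0.164, -2.13]
wrist_force: [1.7, -0.0, 1.0]
width: 0.311
time: 44.58
tool_pos: [0.3993, -0.1659, 0.2052]
tcp_rot: [2.144, 0.154, -2.142]
wrist_force: [0.3, -0.3, 0.1]
width: 0.316
scene 500 tilt slope 0.0057 z at x0 0.0556 tilt from height -0.0047 0.0012373044820025735
top 893 tilt slope 0.0148 z at x0 0.0576 tilt from height 0.0187 0.0013854514970311526
```

View pics/w21.png

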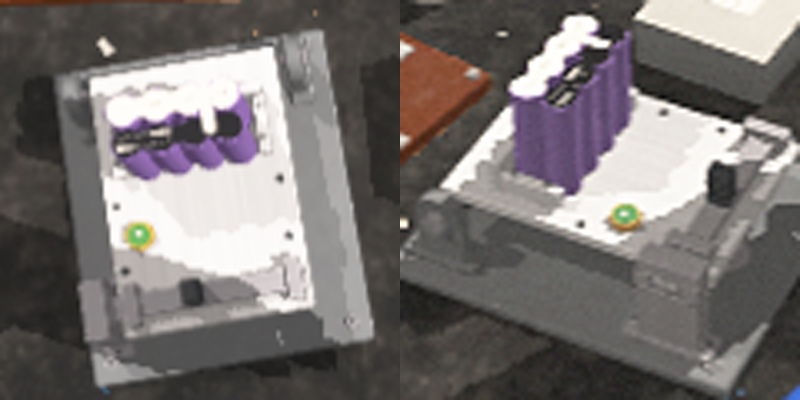

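Run:
```python
from h import *
np.set_printoptions(precision=1,suppress=True)
for n in('top','scene'):
    B,p=cloud(n,'21'); c,s_=np.cos(.01),np.sin(.01); x=B[...,0]-.085; z=B[...,2]-.045
    P=np.stack([x*c-z*s_+.05,B[...,1],x*s_+z*c-.011],-1)*1000
    k=(abs(P[...,0]+105)<16)&(abs(P[...,1])<40)&(P[...,2]>18)&(P[...,2]<45)
    Q=P[k]; print(n,'tab',len(Q),np.percentile(Q,[3,50,97],axis=0))
    k=(abs(P[...,0])<40)&(abs(P[...,1])<60)&(P[...,2]>62)&(P[...,2]<80)
    print('packtop',k.sum(),cv2.minAreaRect(P[k][:,:2].astype(np.float32)),np.median(P[k][:,2]))
    k=(abs(P[...,0])<19)&(abs(P[...,1])>40)&(abs(P[...,1])<58)&(P[...,2]>8)&(P[...,2]<18)
    print('cheeks',np.percentile(P[k][P[k][:,1]<0],[5,95],axis=0)[:,1],np.percentile(P[k][P[k][:,1]>0],[5,95],axis=0)[:,1])
    k=(abs(P[...,1])<60)&(P[...,2]>16)&(P[...,2]<25)&(P[...,0]>18)&(P[...,0]<40)
    print('back',k.sum(),np.percentile(P[k][:,0],[3,50,97]))
```

```text
top tab 53 [[-108.9    5.4   22.5]
 [-102.1   10.6   35.1]
 [ -93.6   17.5   38.7]]
packtop 726 ((4.463224411010742, -0.6773567199707031), (43.27057647705078, 86.48283386230469), 0.984427809715271) 71.375676067807
cheeks [-54.2 -43. ] [46.  53.6]
back 27 [18.6 28.4 33.8]
scene tab 60 [[-111.4    6.3   19.4]
 [-104.5   14.7   29.3]
 [ -96.4   18.6   35.4]]
packtop 432 ((1.4258041381835938, 0.04505157470703125), (86.97557067871094, 45.25315856933594), 88.13663482666016) 69.08248101493089
cheeks [-51.6 -44.9] [40.7 54.6]
back 26 [21.6 26.2 31.8]
```

```bash
python3 -c "
from workcell import *
print(read_state()['wrist_force']); print(finish_job())"
```

```text
[-0.76116319 -0.05855698 -0.68980611]
the job is handed in; nothing more can be done
None
```

I stood the pack in the raised nest and pushed it against the backstop, pressed the plate level on its stop pad, pushed the bolt into the keeper and let go. The job was handed in at about 45 s of the 72 s allowed. `finish_job()` reports no verdict, so the results below are my own readings.

- **Pack:** It sits square, about 1–3 mm off the nest point toward the backstop and within 1 mm sideways. The two cameras differ by about 3 mm in x: 4.5 mm from the top view and 1.4 mm from the scene view, before correcting for the rest's position. It was against the backstop when I stopped pushing, at a 6.5 N reading.
- **Pressing:** My estimate for the stop pad is about 5–6 N. It is the wrist reading of 16–17 N less the roughly 11 N the springs took. The fingertips held the tab about 9 mm above the bar rather than standing on it, but the grip did not slip.
- **Bolt:** It slid freely through the keeper with about 2 N sideways, then met a firm stop. I let that reach about 10 N and eased off. The tab moved 21 mm in both the robot and camera readings. Added to the 0–3 mm starting travel, that puts it 21–24 mm home, but I did not measure the exact travel.
- **After release:** The plate stays down on the bolt alone at about 0.01 rad. The slope readings were 0.006 rad (scene) and 0.015 rad (top). The robot is clear and touching nothing.

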